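Put the backup media away

TASK

The backup is finished, so put the four loose storage things away: slide the thick drive into the tall lower bay of the drive rack and the slim drive into the low upper bay, each pushed all the way in against the stop. Put the loose memory stick in the tray that already holds a memory stick and the loose card case in the tray that already holds a card case, each flat on the tray floor, and leave what is already there in its tray.

Things in the scene. Friction and masses are not known exactly. Their poses are not given: they have to be found in the camera images.
- drive_rack: fixed drive rack, aluminium and black plastic, 112 (x) x 84 (y) x 58 mm high. Origin at the centre of its underside; open front at x = -56 mm, looking along its -x to the robot. Two bays, one above the other, centred on y = 0. Lower: floor z = 8 mm, opening 72 wide, 25 high, stop 88 mm behind the front. Upper: floor z = 38 mm, opening 62 wide, 15 high, stop 80 mm behind the front. No latch
- thick_drive: thick portable disk drive, grey with dark rubber bumpers, 104 (x) x 60 (y) x 18 mm high, about 170 g, balanced at its middle. Origin at the centre of its underside, long along x, z up; either end may go in first. Slides easily; fully home it stands 16 mm out of the rack, its origin at rack x = -20 mm
- slim_drive: slim portable solid-state drive, aluminium with black end caps, 96 (x) x 50 (y) x 9 mm high, about 70 g, balanced at its middle. Origin at the centre of its underside, long along x, z up; either end may go in first. Slides easily; fully home it stands 16 mm out of the rack, its origin at rack x = -24 mm
- loose_stick: the loose one to put away: a black memory stick with a bare metal plug, 18 x 53 x 8 mm, 20 g. Origin under the middle of its length and width, long along its y with the plug at -y, z up
- loose_case: the loose one to put away: a small closed hard case for memory cards, 27 x 59 x 26 mm, about 35 g. Origin at the centre of its underside, long along its y, z up
- stick_tray: a shallow open plywood tray with a grey lining, fixed to the table, 94 (x) x 150 (y) x 22 mm high, walls 4 mm thick, inner floor 4 mm above the table. Origin at the centre of its underside, z up. It holds one memory stick already, lying across its -y end; the +y half of its floor is free. The two trays look alike but for what lies in them
- case_tray: a shallow open plywood tray with a grey lining, fixed to the table, 94 (x) x 150 (y) x 22 mm high, walls 4 mm thick, inner floor 4 mm above the table. Origin at the centre of its underside, z up. It holds one card case already, lying across its -y end; the +y half of its floor is free. The two trays look alike but for what lies in them
- tray_stick: already in its tray, stays there: a black memory stick with a bare metal plug, 18 x 53 x 8 mm, 20 g. Origin under the middle of its length and width, long along its y with the plug at -y, z up
- tray_case: already in its tray, stays there: a small closed hard case for memory cards, 27 x 59 x 26 mm, about 35 g. Origin at the centre of its underside, long along its y, z up
There are look-alikes about, which are no part of the job. There is more than one size of the thick_drive; the job needs the middle-sized.

How it is judged (in metres and radians):
At the end, for the whole second after the job is handed in: Thick drive in the lower bay, slim drive in the upper bay, each within 10 mm of its stop; both memory sticks flat on the floor of the stick tray and both card cases on the floor of the case tray, inside the walls, none on top of another; all at rest (x of thick_drive in the frame of drive_rack between -0.03 and -0.012 m and y of thick_drive in the frame of drive_rack between -0.012 and 0.012 m and z of thick_drive in the frame of drive_rack between 0.004 and 0.015 m and x of slim_drive in the frame of drive_rack between -0.034 and -0.016 m and y of slim_drive in the frame of drive_rack between -0.012 and 0.012 m and z of slim_drive in the frame of drive_rack between 0.034 and 0.045 m and x of loose_stick in the frame of stick_tray between -0.042 and 0.042 m and y of loose_stick in the frame of stick_tray between -0.07 and 0.07 m and z of loose_stick in the frame of stick_tray between -0.002 and 0.011 m and x of tray_stick in the frame of stick_tray between -0.042 and 0.042 m and y of tray_stick in the frame of stick_tray between -0.07 and 0.07 m and z of tray_stick in the frame of stick_tray between -0.002 and 0.011 m and x of loose_case in the frame of case_tray between -0.042 and 0.042 m and y of loose_case in the frame of case_tray between -0.07 and 0.07 m and z of loose_case in the frame of case_tray between -0.002 and 0.02 m and x of tray_case in the frame of case_tray between -0.042 and 0.042 m and y of tray_case in the frame of case_tray between -0.07 and 0.07 m and z of tray_case in the frame of case_tray between -0.002 and 0.02 m and linear speed of each of thick_drive, slim_drive, loose_stick, loose_case, tray_stick, tray_case below 0.02 m/s); the robot touches nothing.
It also fails if it takes over 138 s, if anything falls off the work surface, if the arm or the gripper's body presses on something with over 40 N, if the wrist force passes 120 N, or if a joint passes its speed limit or range.

ROBOT

A 7-joint arm with a two-finger parallel gripper is mounted at the origin on the work surface; the furniture and walls round the work are solid. World frame = base frame: x ahead of the robot, y to its left, z up, the work surface at z = 0. Lengths are in mm, angles in rad, forces in N, time in s.
With the tool pointing down it reaches from about 400 to 850 mm from the base axis. Payload 4.5 kg.
Tool frame: the origin (TCP) lies on the front face of the gripper's body, between the roots of the fingers; the fingertips stand 64 mm ahead of it and the grasp point (between the pads) lies 45 mm ahead of it; x points along the fingers, y is the direction in which the jaws open and shut, and the axes are right-handed (so a half turn about x gives the same grasp; the last joint's range is limited). The gripper opens to 88 mm and grips with 3 to 60 N. Pads are 18 mm wide; open, the fingers measure 123 mm over their backs; the gripper's body (75 mm by 187 mm) begins 45 mm behind the grasp point.
Start: joints at [1.284, 0.689, -0.195, 1.565, 0.157, 0.902, -0.215], TCP at [197.106, -593.125, 302.743] pointing down, gripper open.
Joint ranges: [-3.01, 3.01], [-0.46, 2.08], [-1.47, 1.51], [0.13, 2.56], [-1, 4.14], [0.04, 2.09], [-2.66, 2.66]. Speed limits (rad/s): [2.57, 2.57, 3.14, 3.14, 3.14, 3.14, 3.14].

INTERFACE

Orientations are given as [roll, pitch, yaw] about the fixed x, y, z axes, in that order (R = Rz(yaw) Ry(pitch) Rx(roll)).
In Python, from workcell import telemetry, imaging, order gives the robot as it stands.
- The arm moves only by the tool move_arm, never from a script. Its argument "series" is a list of rows, each an object of numbers: "tx", "ty", "tz": the shift along the tool's x, y, z in mm; "rx", "ry", "rz": the turn, a rotation vector about the tool's x, y, z in rad. A call has 1 to 10 rows; each row shifts and turns the pose as measured when the row begins, along the tool's axes as they then stand; what a row does not reach is not made up. A row lasts 1/12 s, in which the tool goes at most 41.7 mm and 7.16 degrees, less where a joint would pass 70% of its speed; a pose out of reach is approached as far as the arm can. A call with a gripper value outside its range is refused whole. "hand" is the opening, from 0 (shut) to 1 (fully open), set as the call begins (left out, the last holds). The fingers move at their own pace and stop on an object; the grip force is fixed at half the most. Time passes only in rows, so rows that do not move let the fingers close. It gives the time, the measured TCP pose, the force and the opening at its end, in the units of the state.
- telemetry.get_state(): the state, without advancing time (a new reading comes with each control period).
- imaging.camera(name): name is "scene" or "side" or "wrist"; returns the picture (480x640x3 uint8, red, green, blue); there is no depth.
- imaging.calibration(name): a dict with "fov_y" (degrees; the focal length in pixels is half the picture's height over the tangent of half this angle, whatever the lens; pixels are square), "cx", "cy" (the principal point, pixels), "position" and "rotation" of the camera in the world; the wrist camera has in their place "tool_from_camera" (4x4, takes a point from camera to tool coordinates, whose origin is the TCP and whose axes are the tool frame's). Camera axes: x right, y up, looking along -z (the intrinsics and any distortion apply to the point x, -y, -z); pixel columns grow to the right and rows downward; lengths in mm; the calibration is good to about 2 mm. The wrist camera is an equidistant fisheye: a pixel r from the principal point sees the ray r / f radians off the axis. A picture is of the moment at which its call begins: read the wrist's pose just before it. calibration takes no time and is no camera call.
- order.finish_job(): hands the job in, once; it reports no verdict.
The state is a dict: "t": time; "qpos": joint angles; "qvel": joint speeds; "tau": joint torques, N m; "ee_pos": TCP position; "eef_rot": TCP orientation; "contact_force": force on the tool from outside, world axes, zero at the start; "wrist_torque": the same for the moment, N m; "opening": finger opening in mm.
Only numpy, scipy, OpenCV 4.12 (cv2) and the standard library are available. Lean on these libraries where they do the work, as an engineer would, in place of code of your own. Each camera call takes 0.05 s, during which the arm holds its last target.

## Working session

There is one attempt and no reset: what is moved stays moved. The work goes in short steps, Python scripts to look and compute and a tool call to move; the robot and the scene stay as the last step left them, time stands still between calls to the robot, and variables do not carry over. Pictures are saved under pics/ and viewed, and the job is handed in when it is done.

Besides the shell and the picture viewer there is one more tool, called after "Call:" by a JSON object that holds its "name" and its "arguments". move_arm: Moves the arm, as the interface text tells. Its arguments: {"type":"object","properties":{"series":{"type":"array","items":{"type":"object","properties":{"tx":{"type":"number"},"ty":{"type":"number"},"tz":{"type":"number"},"rx":{"type":"number"},"ry":{"type":"number"},"rz":{"type":"number"}}}},"hand":{"type":"number"}},"required":["series"]}

```bash
ls; mkdir -p pics; python3 - <<'E'
from workcell import telemetry, imaging
import cv2
s=telemetry.get_state()
print(s)
for n in("scene","side","wrist"):
    im=imaging.camera(n); cv2.imwrite(f"pics/{n}0.png",im[:,:,::-1]); print(n,imaging.calibration(n))
E
```

```text
pics
{'t': 0.0, 'qpos': array([ 1.28381232,  0.68996303, -0.19449104,  1.56631975,  0.15731927,
        0.90245386, -0.21513916]), 'qvel': array([ 0.00047074, -0.00038147,  0.00063791, -0.00157442, -0.00010985,
       -0.00040813,  0.00090911]), 'tau': array([ 3.84640352e-04, -5.27560902e+01, -1.26691326e+00, -1.53427094e+01,
       -5.26429131e-02,  6.52789648e-03,  1.31022980e-04]), 'ee_pos': array([ 196.86282312, -592.66801484,  301.9288768 ]), 'eef_rot': array([-1.48417875,  1.56904374,  1.97823441]), 'contact_force': array([-0.31977845,  0.30517884, -0.52157034]), 'wrist_torque': array([ 0.04032682, -0.04406186, -0.00536398]), 'opening': 87.68850603849621}
scene {'fov_y': 45.6161811840213, 'cx': 323.62591708565543, 'cy': 234.29369267282604, 'position': array([878.47382499, 517.69705972, 887.06290581]), 'rotation': array([7.39976914e-01, 2.06663510e-03, 2.57043808e+00])}
side {'fov_y': 54.701767320395646, 'cx': 317.7816686431005, 'cy': 242.29895856394242, 'position': array([511.52141192, 663.98714125, 469.04566391]), 'rotation': array([ 1.08778241, -0.02747128,  3.10040883])}
wrist {'fov_y': 65.70646984690485, 'cx': 318.54809569092737, 'cy': 243.6628870293714, 'tool_from_camera': array([[-1.59390143e-05,  2.62232945e-01, -9.65004602e-01,
        -8.19904349e+01],
       [ 9.99999313e-01, -1.12663978e-03, -3.22673147e-04,
         3.38128960e-04],
       [-1.17182811e-03, -9.65003945e-01, -2.62232747e-01,
        -6.77378530e+01],
       [ 0.00000000e+00,  0.00000000e+00,  0.00000000e+00,
         1.00000000e+00]])}
```

View pics/scene0.png

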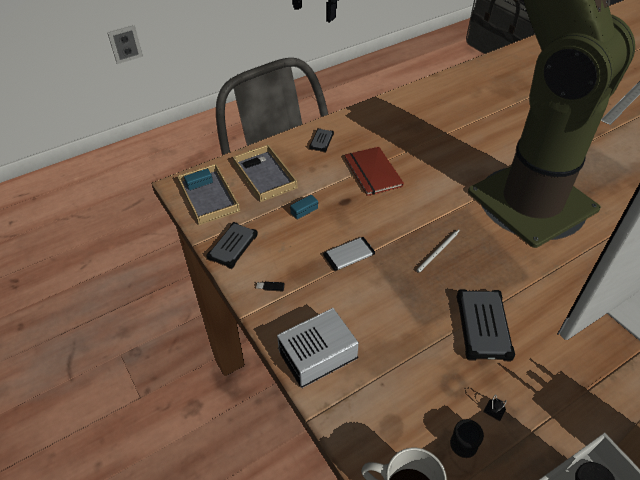

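View pics/side0.png

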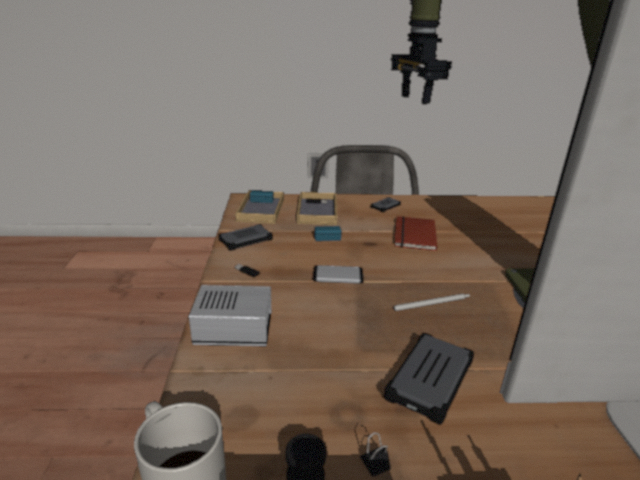

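View pics/wrist0.png

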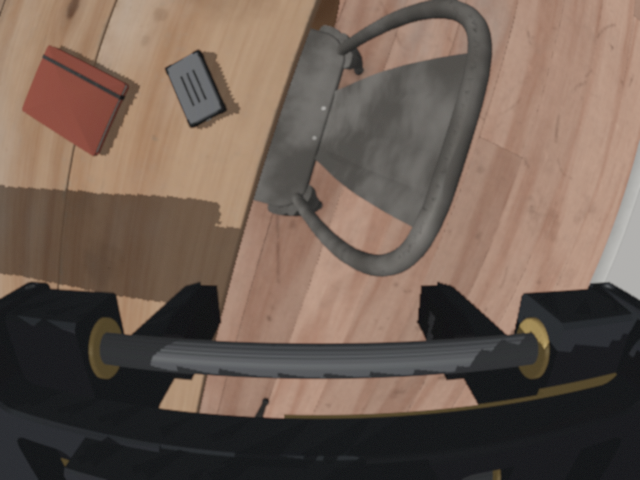

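The scene view shows:
- Case tray at about (207,193), with a teal case in it.
- Stick tray at about (264,173).
- Loose case at (304,206), loose stick at (269,286) and slim drive at (350,253).
- Rack at (318,345).
- Three thick drives at (233,245), (487,325) and (321,139).

Next I'll measure them.

```bash
cat > h.py <<'E'
import numpy as np, cv2
from scipy.spatial.transform import Rotation as Ro
from workcell import telemetry, imaging
def ray(n,uv,cal=None,st=None):
    c=cal or imaging.calibration(n); uv=np.atleast_2d(np.asarray(uv,float))
    f=240/np.tan(np.radians(c['fov_y']/2))
    d=(uv-[c['cx'],c['cy']])/f
    if n=='wrist':
        r=np.linalg.norm(d,axis=1,keepdims=True); k=np.where(r>1e-9,np.sin(r)/np.maximum(r,1e-9),1)
        v=np.hstack([d[:,:1]*k,-d[:,1:]*k,-np.cos(r)])
        T=c['tool_from_camera']; R=Ro.from_euler('xyz',st['eef_rot']).as_matrix()
        return R@T[:3,3]+st['ee_pos'], v@(R@T[:3,:3]).T
    v=np.hstack([d[:,:1],-d[:,1:],-np.ones((len(d),1))])
    return np.array(c['position']), v@Ro.from_euler('xyz',c['rotation']).as_matrix().T
def plane(n,uv,z,st=None):
    o,v=ray(n,uv,st=st); return o+v*((z-o[2])/v[:,2:])
def proj(n,P,st=None):
    c=imaging.calibration(n); P=np.atleast_2d(np.asarray(P,float)); f=240/np.tan(np.radians(c['fov_y']/2))
    if n=='wrist':
        T=c['tool_from_camera']; R0=Ro.from_euler('xyz',st['eef_rot']).as_matrix(); R=R0@T[:3,:3]; o=R0@T[:3,3]+st['ee_pos']
        q=(P-o)@R; rr=np.hypot(q[:,0],q[:,1]); th=np.arctan2(rr,-q[:,2])
        return np.c_[c['cx']+f*th*q[:,0]/rr, c['cy']-f*th*q[:,1]/rr]
    q=(P-c['position'])@Ro.from_euler('xyz',c['rotation']).as_matrix()
    return np.c_[c['cx']-f*q[:,0]/q[:,2], c['cy']+f*q[:,1]/q[:,2]]
def snap(n,tag,crop=None,sc=1):
    st=telemetry.get_state(); im=imaging.camera(n)[:,:,::-1].copy(); cv2.imwrite(f'pics/{tag}_full.png',im)
    if crop: x0,y0,x1,y1=crop; im=im[y0:y1,x0:x1]
    im=cv2.resize(im,None,fx=sc,fy=sc,interpolation=cv2.INTER_CUBIC); cv2.imwrite(f'pics/{tag}.png',im)
    return st
E
python3 - <<'E'
import cv2
from h import *
im=cv2.imread('pics/scene0.png')
for t,(a,b,c,d) in {'A':(150,110,350,260),'B':(200,210,400,400)}.items():
    cv2.imwrite(f'pics/c{t}.png',cv2.resize(im[b:d,a:c],None,fx=4 if t=='A' else 3,fy=4 if t=='A' else 3,interpolation=cv2.INTER_CUBIC))
print(plane('scene',[[233,245],[487,325],[321,139],[350,253],[269,286],[304,206],[207,193],[264,173],[318,345],[160,184],[350,110],[325,470]],0).round())
E
```

```text
[[ 616. -241.    0.]
 [ 312.  188.    0.]
 [ 274. -438.    0.]
 [ 425.  -92.    0.]
 [ 605. -108.    0.]
 [ 433. -259.    0.]
 [ 595. -413.    0.]
 [ 454. -403.    0.]
 [ 596.   55.    0.]
 [ 673. -499.    0.]
 [ 145. -499.    0.]
 [ 704.  247.    0.]]
```

View pics/cA.png

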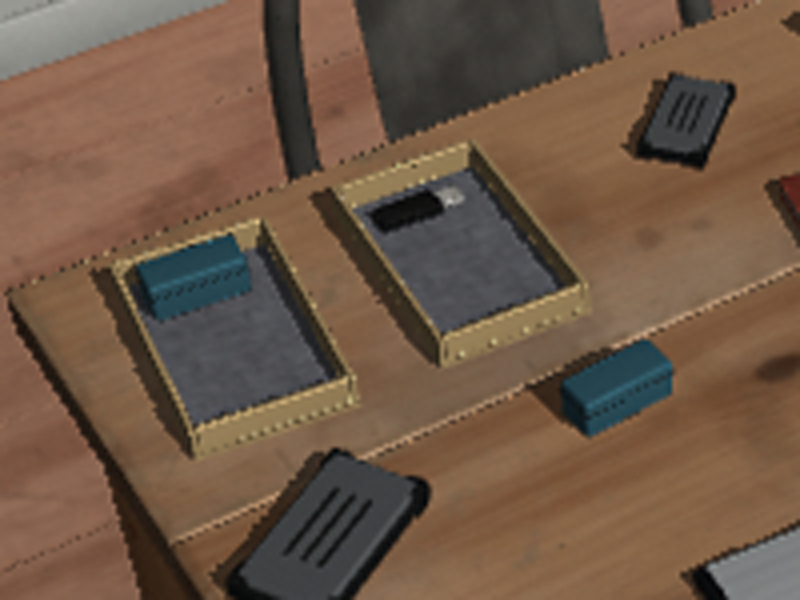

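View pics/cB.png

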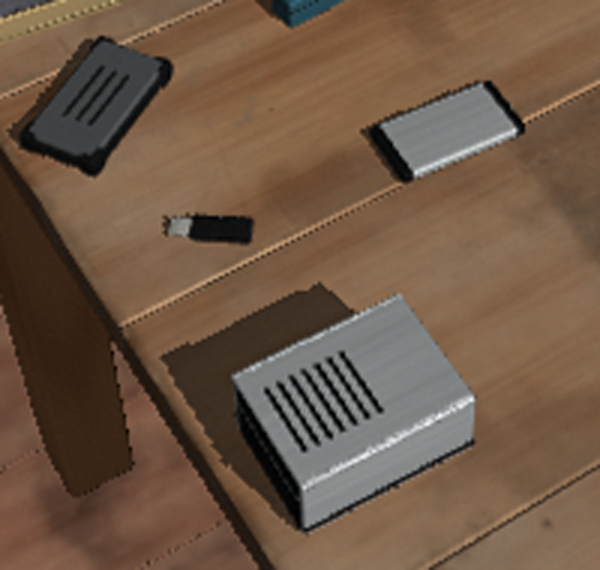

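```bash
python3 - <<'E'
from h import *
def B(p): return np.array(p)/3+[200,210]
def A(p): return np.array(p)/4+[150,110]
def rep(n,P):
    P=P[:,:2]; print(n,'ctr',P.mean(0).round(1),[f"{np.linalg.norm(e):.0f}@{np.degrees(np.arctan2(e[1],e[0])):.1f}" for e in np.roll(P,-1,0)-P])
rep('rack',plane('scene',B([(235,377),(400,295),(474,400),(302,488)]),58))
rep('slim',plane('scene',B([(373,130),(490,82),(523,128),(408,180)]),9))
rep('thickmid',plane('scene',B([(100,38),(172,65),(95,172),(20,138)]),18))
rep('thickbig',plane('scene',[(459,290),(501,290),(515,355),(467,358)],18))
rep('thicksmall',plane('scene',A([(672,75),(735,90),(703,165),(640,152)]),12))
rep('case',plane('scene',A([(563,380),(645,342),(672,372),(588,415)]),26))
rep('ctray',plane('scene',A([(115,265),(260,220),(355,380),(195,430)]),22))
rep('stray',plane('scene',A([(332,188),(470,143),(590,290),(440,340)]),22))
rep('stick',plane('scene',B([(165,225),(252,230)]),6))
E
```

```text
rack ctr [608.3  76.1] ['109@178.1', '82@87.0', '109@-2.8', '80@-93.0']
slim ctr [430.2 -85.8] ['92@175.5', '47@83.1', '90@-2.9', '49@-94.7']
thickmid ctr [ 620.9 -228.9] ['58@121.1', '104@33.0', '61@-61.5', '101@-148.1']
thickbig ctr [321.2 187.6] ['79@147.2', '140@55.2', '84@-28.8', '146@-126.5']
thicksmall ctr [ 282.7 -420.5] ['42@126.0', '75@41.8', '40@-50.7', '78@-136.7']
case ctr [ 442.6 -240.6] ['52@-178.8', '28@89.8', '55@3.4', '30@-94.3']
ctray ctr [ 597.  -397.8] ['86@173.9', '148@84.7', '89@-7.9', '145@-96.4']
stray ctr [ 458.5 -391. ] ['88@175.2', '150@87.5', '90@-6.3', '148@-93.2']
stick ctr [ 605.9 -103.3] ['56@143.1', '56@-36.9']
```

```bash
cat >> h.py <<'E'
def goto(pos,jaw,rows=None):
    """remaining move to tool-down pose with jaw axis (tool y) at world angle jaw deg (mod 180)"""
    st=telemetry.get_state(); R=Ro.from_euler('xyz',st['eef_rot']).as_matrix()
    best=None
    for j in (jaw,jaw+180):
        a=np.radians(j); y=np.array([np.cos(a),np.sin(a),0]); x=np.array([0,0,-1.]); G=np.c_[x,y,np.cross(x,y)]
        rv=Ro.from_matrix(R.T@G).as_rotvec()
        if best is None or np.linalg.norm(rv)<np.linalg.norm(best[0]): best=(rv,G)
    rv,G=best; d=np.asarray(pos)-st['ee_pos']
    n=rows or int(np.ceil(max(np.linalg.norm(d)/38,np.degrees(np.linalg.norm(rv))/6.5,1)))
    print('t',round(st['t'],2),'pos',st['ee_pos'].round(1),'jaw',np.degrees(np.arctan2(R[1,1],R[0,1])).round(1),'q7',st['qpos'][6].round(2),'open',st['opening'].round(1),'F',st['contact_force'].round(1))
    print('dworld',d.round(1),'dtool',(R.T@d).round(1),'rotvec',rv.round(3),'n',n)
    for i in range(n):
        Ri=R@Ro.from_rotvec(rv*i/n).as_matrix(); s=Ri.T@d/n; print([int(round(v)) if abs(v)>3 else round(float(v),1) for v in s],(rv/n).round(3))
E
python3 - <<'E'
from h import *
R=Ro.from_euler('xyz',telemetry.get_state()['eef_rot']).as_matrix(); print(R.round(3))
goto([520,-330,300],90)
E
```

```text
[[-0.001  0.315 -0.949]
 [ 0.001 -0.949 -0.315]
 [-1.    -0.001  0.   ]]Traceback (most recent call last):
  File "<stdin>", line 3, in <module>
  File "h.py", line 40, in goto
    print('t',round(st['t'],2),'pos',st['ee_pos'].round(1),'jaw',np.degrees(np.arctan2(R[1,1],R[0,1])).round(1),'q7',st['qpos'][6].round(2),'open',st['opening'].round(1),'F',st['contact_force'].round(1))
                                                                                                                                                   ^^^^^^^^^^^^^^^^^^^
AttributeError: 'float' object has no attribute 'round'
```

```bash
sed -i "s/st\['opening'\].round(1)/round(float(st['opening']),1)/" h.py
python3 - <<'E'
from h import *
goto([500,-330,300],-90)
E
```

```text
t 0.15 pos [ 196.9 -592.7  302.1] jaw -71.6 q7 -0.22 open 87.9 F [-0.3 -0.8  0.1]
dworld [303.1 262.7  -2.1] dtool [   2.3 -153.7 -370.5] rotvec [0.321 0.    0.001] n 11
[0.2, -14, -34] [0.029 0.    0.   ]
[0.2, -15, -33] [0.029 0.    0.   ]
[0.2, -16, -33] [0.029 0.    0.   ]
[0.2, -17, -32] [0.029 0.    0.   ]
[0.2, -18, -32] [0.029 0.    0.   ]
[0.2, -19, -31] [0.029 0.    0.   ]
[0.2, -20, -31] [0.029 0.    0.   ]
[0.2, -21, -30] [0.029 0.    0.   ]
[0.2, -21, -30] [0.029 0.    0.   ]
[0.2, -22, -29] [0.029 0.    0.   ]
[0.2, -23, -28] [0.029 0.    0.   ]
```

Call:
{"name": "move_arm", "arguments": {"series": [{"ty": -15, "tz": -36, "rx": 0.032}, {"ty": -16, "tz": -36, "rx": 0.032}, {"ty": -17, "tz": -35, "rx": 0.032}, {"ty": -18, "tz": -35, "rx": 0.032}, {"ty": -19, "tz": -34, "rx": 0.032}, {"ty": -20, "tz": -34, "rx": 0.032}, {"ty": -22, "tz": -33, "rx": 0.032}, {"ty": -23, "tz": -33, "rx": 0.032}, {"ty": -24, "tz": -32, "rx": 0.032}, {"ty": -25, "tz": -31, "rx": 0.032}], "hand": 1}}

```text
$.series[0]: bad value
```

```bash
python3 - <<'E'
from h import *
goto([500,-330,300],-90)
snap('wrist','w1')
E
```

```text
t 0.15 pos [ 196.9 -592.7  302.1] jaw -71.6 q7 -0.22 open 87.9 F [-0.3 -0.8  0.1]
dworld [303.1 262.7  -2.1] dtool [   2.3 -153.7 -370.5] rotvec [0.321 0.    0.001] n 11
[0.2, -14, -34] [0.029 0.    0.   ]
[0.2, -15, -33] [0.029 0.    0.   ]
[0.2, -16, -33] [0.029 0.    0.   ]
[0.2, -17, -32] [0.029 0.    0.   ]
[0.2, -18, -32] [0.029 0.    0.   ]
[0.2, -19, -31] [0.029 0.    0.   ]
[0.2, -20, -31] [0.029 0.    0.   ]
[0.2, -21, -30] [0.029 0.    0.   ]
[0.2, -21, -30] [0.029 0.    0.   ]
[0.2, -22, -29] [0.029 0.    0.   ]
[0.2, -23, -28] [0.029 0.    0.   ]
```

View pics/w1.png

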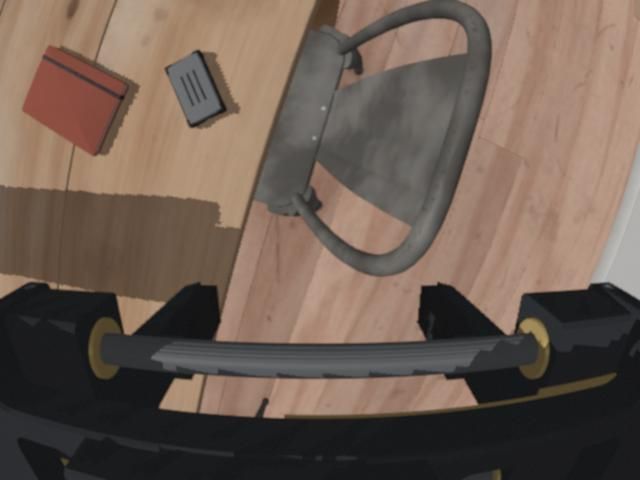

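The call was refused, probably because each row needs all six fields. I'll retry with them all.

Call:
{"name": "move_arm", "arguments": {"series": [{"tx": 0, "ty": -15, "tz": -36, "rx": 0.032, "ry": 0, "rz": 0}, {"tx": 0, "ty": -16, "tz": -36, "rx": 0.032, "ry": 0, "rz": 0}, {"tx": 0, "ty": -17, "tz": -35, "rx": 0.032, "ry": 0, "rz": 0}, {"tx": 0, "ty": -18, "tz": -35, "rx": 0.032, "ry": 0, "rz": 0}, {"tx": 0, "ty": -19, "tz": -34, "rx": 0.032, "ry": 0, "rz": 0}, {"tx": 0, "ty": -20, "tz": -34, "rx": 0.032, "ry": 0, "rz": 0}, {"tx": 0, "ty": -22, "tz": -33, "rx": 0.032, "ry": 0, "rz": 0}, {"tx": 0, "ty": -23, "tz": -33, "rx": 0.032, "ry": 0, "rz": 0}, {"tx": 0, "ty": -24, "tz": -32, "rx": 0.032, "ry": 0, "rz": 0}, {"tx": 0, "ty": -25, "tz": -31, "rx": 0.032, "ry": 0, "rz": 0}], "hand": 1}}

```text
t: 1.03
ee_pos: [500.4, -341.0, 297.0]
eef_rot: [0.347, 1.56, -2.835]
contact_force: [0.7, -0.8, -0.2]
opening: 88.6
```

```bash
python3 - <<'E'
from h import *
goto([500,-330,300],-90)
snap('wrist','w1')
E
```

```text
t 1.03 pos [ 500.4 -341.   297. ] jaw -92.3 q7 -1.13 open 88.6 F [ 0.7 -0.8 -0.2]
dworld [-0.4 11.   3. ] dtool [ -3.  -11.    0.8] rotvec [-0.041  0.01  -0.003] n 1
[-3, -11, 0.8] [-0.041  0.01  -0.003]
```

View pics/w1.png

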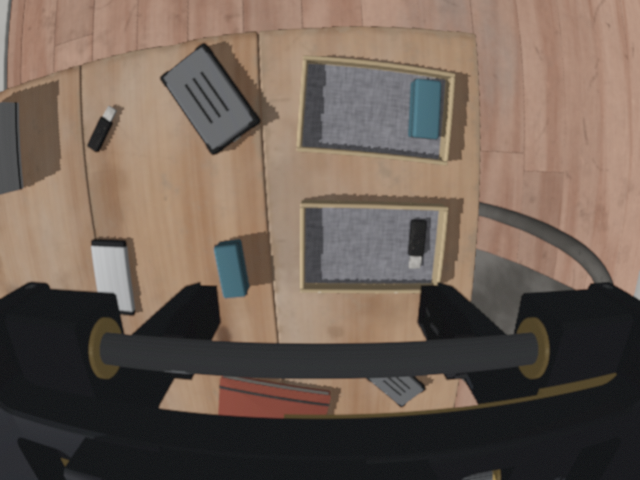

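The wrist view shows the case tray around (376,108), the stick tray around (374,247), the thick drive at (210,98), the stick at (102,130), the case at (231,268) and the slim drive at (114,275). I'll get precise corners by segmentation.

```bash
cat >> h.py <<'E'
def rect(n,im,mask,seed,z,st,show=True):
    """component at seed -> min area rect in world at plane z"""
    k,l=cv2.connectedComponents(mask.astype(np.uint8)); 
    ys,xs=np.nonzero(l==l[seed[1],seed[0]])
    c=max(cv2.findContours((l==l[seed[1],seed[0]]).astype(np.uint8),cv2.RETR_EXTERNAL,cv2.CHAIN_APPROX_NONE)[0],key=len)[:,0].astype(float)
    P=plane(n,c,z,st)[:,:2]; (x,y),(w,h),a=cv2.minAreaRect(P.astype(np.float32))
    if w<h: w,h,a=h,w,a+90
    print('seed',seed,'lab',l[seed[1],seed[0]],'px',len(xs),'ctr',round(x,1),round(y,1),'size',round(w,1),round(h,1),'long@',round((a+90)%180-90,1)); return P
E
python3 - <<'E'
from h import *
im=cv2.imread('pics/w1_full.png'); hsv=cv2.cvtColor(im,cv2.COLOR_BGR2HSV); H,S,V=[hsv[...,i].astype(int) for i in range(3)]
for p in [(430,108),(231,268),(200,95),(120,280),(102,130),(418,235),(360,60),(230,200),(370,110),(190,190)]: print(p,hsv[p[1],p[0]])
st=dict(ee_pos=np.array([500.4,-341,297.]),eef_rot=telemetry.get_state()['eef_rot'])
st['ee_pos']=telemetry.get_state()['ee_pos']
teal=(H>90)&(H<110)&(S>120)
rect('wrist',im,teal,(430,108),26,st);rect('wrist',im,teal,(231,260),26,st)
grey=(S<70)
rect('wrist',im,grey,(200,80),18,st)
rect('wrist',im,grey,(120,280),9,st)
rect('wrist',im,(V<50)&(S<120),(102,135),8,st)
rect('wrist',im,(V<45),(418,230),12,st)
E
```

```text
(430, 108) [ 98  99 118]
(231, 268) [ 97  98 117]
(200, 95) [105   9 110]
(120, 280) [105   3 179]
(102, 130) [ 0  0 37]
(418, 235) [15 13 38]
(360, 60) [ 18  74 148]
(230, 200) [ 14  73 175]
(370, 110) [120  11 121]
(190, 190) [ 14  93 165]
seed (430, 108) lab 0 px 307200 ctr 356.2 -324.9 size 1518.6 910.4 long@ 88.6
seed (231, 260) lab 0 px 307200 ctr 356.2 -324.9 size 1518.6 910.4 long@ 88.6
seed (200, 80) lab 108 px 11187 ctr 632.0 -175.4 size 202.6 112.6 long@ 88.3
seed (120, 280) lab 103 px 125666 ctr 275.8 -322.8 size 1591.8 814.8 long@ 88.6
seed (102, 135) lab 23 px 391 ctr 608.7 -89.8 size 37.4 17.3 long@ -35.1
seed (418, 230) lab 12 px 432 ctr 481.3 -433.2 size 36.9 15.3 long@ -3.0
```

```bash
python3 - <<'E'
from h import *
im=cv2.imread('pics/w1_full.png'); hsv=cv2.cvtColor(im,cv2.COLOR_BGR2HSV); H,S,V=[hsv[...,i].astype(int) for i in range(3)]
st=telemetry.get_state()
k=np.ones((3,3),np.uint8)
op=lambda m: cv2.morphologyEx(m.astype(np.uint8),cv2.MORPH_OPEN,k)
teal=op((H>90)&(H<110)&(S>60))
rect('wrist',im,teal,(430,108),26,st);rect('wrist',im,teal,(231,260),26,st)
m=op((S<30)); m[:,:150]=0;m[:,262:]=0
rect('wrist',im,m,(200,80),18,st)
m=op((S<30)&(V>120)); rect('wrist',im,m,(120,270),9,st)
m=op((S<30)); m[:200]=0; m[:,:80]=0;m[:,140:]=0; m[316:]=0; rect('wrist',im,m,(120,270),9,st)
wood=op(np.where((H>15)&(H<24)&(S>75),1,0))
cv2.imwrite('pics/m.png',cv2.resize(im[20:320,50:480],None,fx=1.8,fy=1.8,interpolation=cv2.INTER_CUBIC))
E
```

```text
seed (430, 108) lab 1 px 1748 ctr 612.6 -435.2 size 58.1 30.6 long@ -4.4
seed (231, 260) lab 2 px 1400 ctr 456.1 -239.8 size 59.5 28.2 long@ 4.9
seed (200, 80) lab 1 px 5319 ctr 630.0 -225.4 size 102.5 56.9 long@ 32.2
seed (120, 270) lab 9 px 1748 ctr 439.3 -80.1 size 80.8 48.7 long@ -3.6
seed (120, 270) lab 1 px 2231 ctr 440.9 -82.2 size 91.8 53.1 long@ -4.3
```

View pics/m.png

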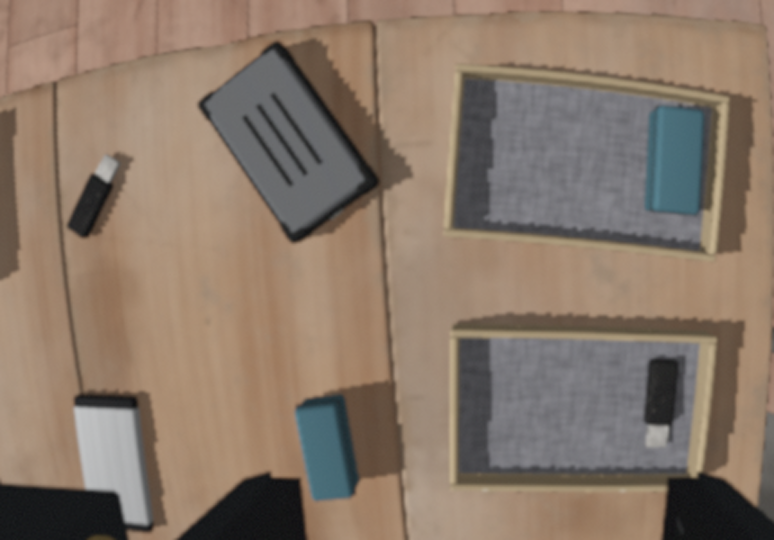

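```bash
python3 - <<'E'
from h import *
goto([500,-330,300],-90)
st=snap('wrist','w2'); print(telemetry.get_state()['ee_pos'],telemetry.get_state()['eef_rot'])
im=cv2.imread('pics/w2_full.png'); hsv=cv2.cvtColor(im,cv2.COLOR_BGR2HSV); H,S,V=[hsv[...,i].astype(int) for i in range(3)]
k=np.ones((3,3),np.uint8)
op=lambda m: cv2.morphologyEx(m.astype(np.uint8),cv2.MORPH_OPEN,k)
teal=op((H>90)&(H<110)&(S>60))
rect('wrist',im,teal,(430,108),26,st);rect('wrist',im,teal,(231,260),26,st)
c=lambda p:np.array(p)/1.8+[50,20]
for nm,p,z in [('ct',[(457,66),(728,97),(713,255),(443,232)],22),('st',[(453,327),(716,337),(700,490),(450,486)],22)]:
    P=plane('wrist',c(p),z,st)[:,:2]; print(nm,P.mean(0).round(1),[f"{np.linalg.norm(e):.0f}@{np.degrees(np.arctan2(e[1],e[0])):.1f}" for e in np.roll(P,-1,0)-P])
# scene-based contours
im=cv2.imread('pics/scene0.png'); hsv=cv2.cvtColor(im,cv2.COLOR_BGR2HSV); H,S,V=[hsv[...,i].astype(int) for i in range(3)]
print(hsv[200,304],hsv[245,233])
# side view
for nm,p,z in [('case',[(314,228),(340,228)],26)]: print(plane('side',p,z).round(1))
print(proj('side',[[442.6,-240.6,26],[456,-240,26],[430,-86,9],[440,-82,9],[621,-229,18],[630,-225,18]]).round())
E
```

```text
t 1.08 pos [ 509.5 -331.7  296.9] jaw -91.6 q7 -1.13 open 88.2 F [6.4 5.5 1. ]
dworld [-9.5  1.7  3.1] dtool [-3.1 -1.4  9.6] rotvec [-0.028  0.002  0.003] n 1
[-3, -1.4, 10] [-0.028  0.002  0.003]
[ 506.53728217 -334.26817893  296.79477335] [-0.3555816   1.5660027   2.76012399]
seed (430, 108) lab 1 px 1737 ctr 600.1 -447.3 size 57.6 31.2 long@ -4.6
seed (231, 260) lab 2 px 1377 ctr 445.9 -250.1 size 60.1 27.7 long@ 3.9
ct [ 611.9 -389.8] ['148@-95.4', '90@173.5', '148@84.9', '90@-6.3']
st [ 472.3 -385.9] ['147@-93.1', '92@177.7', '149@86.8', '92@-3.3']
[ 98 139  75] [90  5 48]
[[ 470.1 -247.    26. ]
 [ 413.  -247.9   26. ]]
[[327. 229.]
 [321. 229.]
 [338. 273.]
 [333. 274.]
 [244. 235.]
 [239. 235.]]
```

The arm was still settling when I took that picture. I'll settle it and look again.

Call:
{"name": "move_arm", "arguments": {"series": [{"tx": -3, "ty": 0, "tz": 0, "rx": -0.03, "ry": 0, "rz": 0}, {"tx": 0, "ty": 0, "tz": 0, "rx": 0, "ry": 0, "rz": 0}, {"tx": 0, "ty": 0, "tz": 0, "rx": 0, "ry": 0, "rz": 0}, {"tx": 0, "ty": 0, "tz": 0, "rx": 0, "ry": 0, "rz": 0}]}}

```text
t: 1.47
ee_pos: [506.2, -333.8, 299.4]
eef_rot: [-0.321, 1.564, 2.831]
contact_force: [-0.5, -0.2, -0.0]
opening: 88.1
```

```bash
python3 - <<'E'
from h import *
goto([500,-330,300],-90)
st=snap('wrist','w3'); print(telemetry.get_state()['ee_pos'],telemetry.get_state()['eef_rot'])
np.save('w3.npy',np.r_[st['ee_pos'],st['eef_rot']])
im=cv2.imread('pics/w3_full.png'); hsv=cv2.cvtColor(im,cv2.COLOR_BGR2HSV); H,S,V=[hsv[...,i].astype(int) for i in range(3)]
k=np.ones((3,3),np.uint8)
op=lambda m: cv2.morphologyEx(m.astype(np.uint8),cv2.MORPH_OPEN,k)
teal=op((H>90)&(H<110)&(S>60))
rect('wrist',im,teal,(430,108),26,st);rect('wrist',im,teal,(231,260),26,st)
m=op((S<30)); m[:,:150]=0;m[:,262:]=0
rect('wrist',im,m,(200,80),18,st)
m=op((S<30)); m[:200]=0; m[:,:80]=0;m[:,140:]=0; m[316:]=0; rect('wrist',im,m,(120,270),9,st)
cv2.imwrite('pics/m3.png',cv2.resize(im[20:320,50:480],None,fx=1.8,fy=1.8,interpolation=cv2.INTER_CUBIC))
E
```

```text
t 1.47 pos [ 506.2 -333.8  299.4] jaw -89.4 q7 -1.1 open 88.1 F [-0.5 -0.2 -0. ]
dworld [-6.2  3.8  0.6] dtool [-0.5 -3.9  6.2] rotvec [0.01  0.006 0.002] n 1
[-0.5, -4, 6] [0.01  0.006 0.002]
[ 505.84175821 -334.26106111  299.42428255] [-0.25123414  1.56385906  2.89967809]
seed (430, 108) lab 1 px 1715 ctr 600.1 -447.4 size 57.8 31.2 long@ -4.8
seed (231, 260) lab 2 px 1376 ctr 446.1 -250.0 size 60.1 27.8 long@ 4.0
seed (200, 80) lab 1 px 5195 ctr 619.6 -238.5 size 101.3 56.3 long@ 31.6
seed (120, 270) lab 1 px 2386 ctr 432.6 -93.2 size 92.3 52.2 long@ -4.7
```

View pics/m3.png

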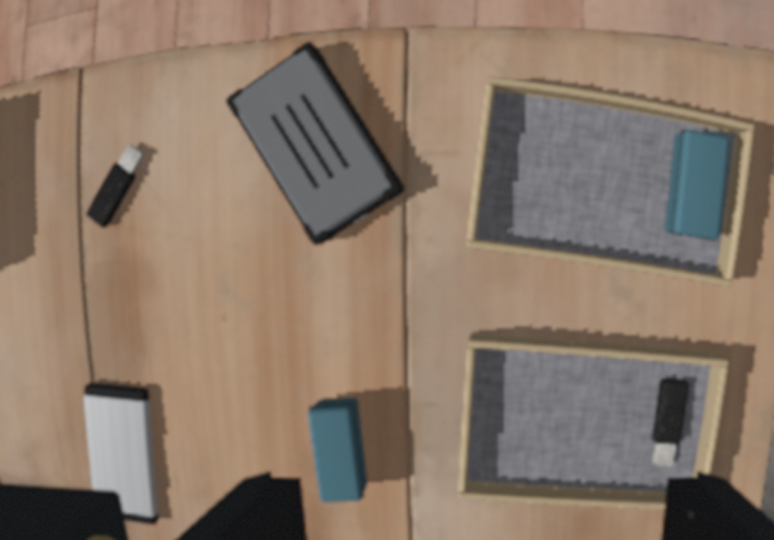

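```bash
python3 - <<'E'
from h import *
st=snap('scene','s3'); snap('side','d3')
R=Ro.from_euler('xyz',st['eef_rot']).as_matrix()
for n,t in (('scene','s3'),('side','d3')):
    im=cv2.imread(f'pics/{t}_full.png')
    uv=proj(n,[st['ee_pos']+R@np.array([64,44,0]),st['ee_pos']+R@np.array([64,-44,0]),st['ee_pos']]); print(n,uv.round(1))
    uv2=proj(n,[[446,-250,26],[619.6,-238.5,18],[432.6,-93,9],[600,-447,26+4]]); 
    for u in np.r_[uv,uv2]: cv2.drawMarker(im,tuple(int(round(v)) for v in u),(0,255,0),cv2.MARKER_CROSS,6,1)
    c=uv.mean(0).astype(int); x0,y0=max(c[0]-130,0),max(c[1]-60,0)
    cv2.imwrite(f'pics/{t}z.png',cv2.resize(im[y0:y0+200,x0:x0+260],None,fx=3,fy=3,interpolation=cv2.INTER_CUBIC)); print(x0,y0)
E
```

```text
scene [[237.7  99.6]
 [259.3 122.1]
 [244.6  81.7]]
117 41
side [[298.1 117.2]
 [298.7 126.9]
 [298.5  90.8]]
168 51
```

View pics/s3z.png

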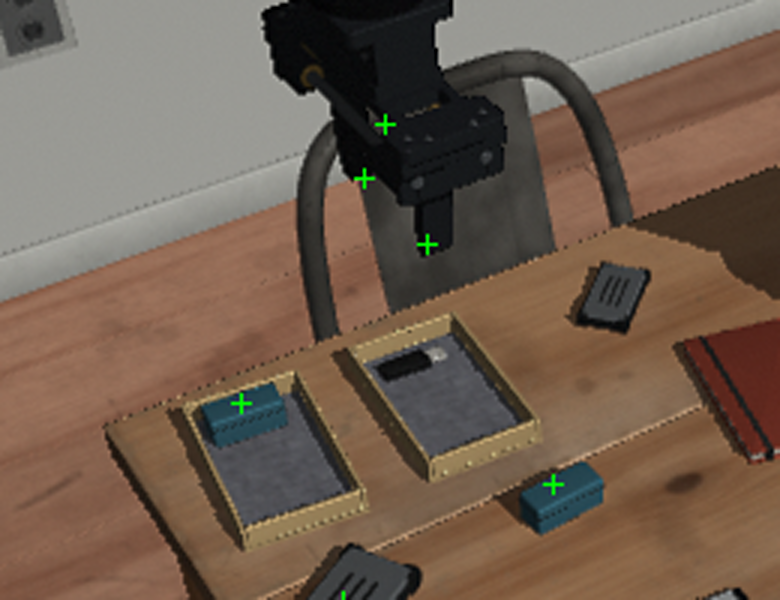

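View pics/d3z.png

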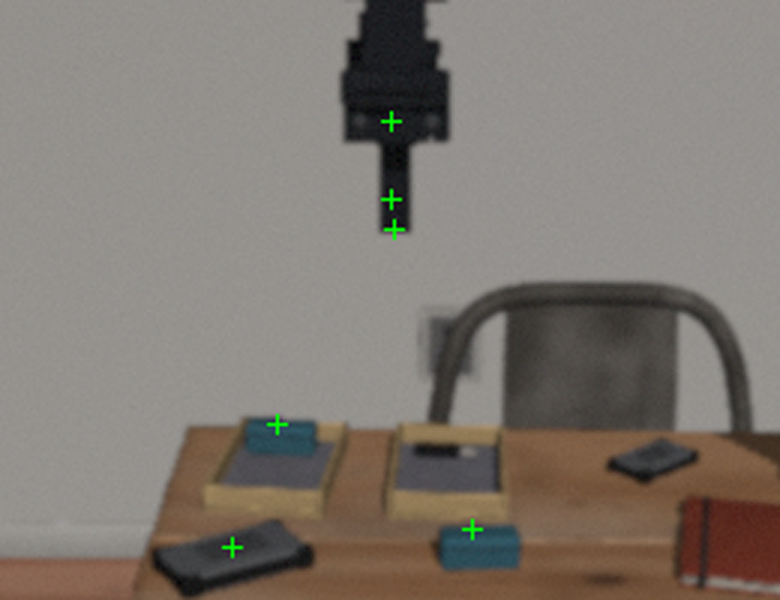

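```bash
python3 - <<'E'
from h import *
goto([596,-250,170],-58)
E
```

```text
t 1.62 pos [ 506.  -334.1  299.4] jaw -89.5 q7 -1.1 open 88.3 F [-0.   1.1  0.6]
dworld [  90.    84.1 -129.4] dtool [128.9 -83.  -91.6] rotvec [-0.549  0.006  0.004] n 5
[26, -17, -18] [-0.11   0.001  0.001]
[26, -15, -20] [-0.11   0.001  0.001]
[26, -12, -21] [-0.11   0.001  0.001]
[26, -10, -23] [-0.11   0.001  0.001]
[26, -7, -24] [-0.11   0.001  0.001]
```

Call:
{"name": "move_arm", "arguments": {"series": [{"tx": 22, "ty": -14, "tz": -15, "rx": -0.09, "ry": 0.001, "rz": 0}, {"tx": 22, "ty": -13, "tz": -16, "rx": -0.09, "ry": 0.001, "rz": 0}, {"tx": 22, "ty": -11, "tz": -17, "rx": -0.09, "ry": 0.001, "rz": 0}, {"tx": 22, "ty": -10, "tz": -18, "rx": -0.09, "ry": 0.001, "rz": 0}, {"tx": 22, "ty": -8, "tz": -19, "rx": -0.09, "ry": 0, "rz": 0}, {"tx": 20, "ty": -6, "tz": -20, "rx": -0.09, "ry": 0, "rz": 0}, {"tx": 0, "ty": 0, "tz": 0, "rx": 0, "ry": 0, "rz": 0}, {"tx": 0, "ty": 0, "tz": 0, "rx": 0, "ry": 0, "rz": 0}, {"tx": 0, "ty": 0, "tz": 0, "rx": 0, "ry": 0, "rz": 0}]}}

```text
t: 2.37
ee_pos: [593.7, -256.0, 165.6]
eef_rot: [1.049, 1.566, -1.536]
contact_force: [-0.0, 0.6, -0.3]
opening: 87.8
```

```bash
python3 - <<'E'
from h import *
goto([596,-250,170],-58)
st=snap('wrist','w4')
print(st['eef_rot'])
E
```

```text
t 2.37 pos [ 593.7 -256.   165.6] jaw -58.1 q7 -0.87 open 87.8 F [-0.   0.6 -0.3]
dworld [2.3 6.  4.4] dtool [-4.4 -3.9 -5.1] rotvec [-0.002  0.002 -0.004] n 1
[-4, -4, -5] [-0.002  0.002 -0.004]
[ 1.04911452  1.56599222 -1.53618991]
```

View pics/w4.png

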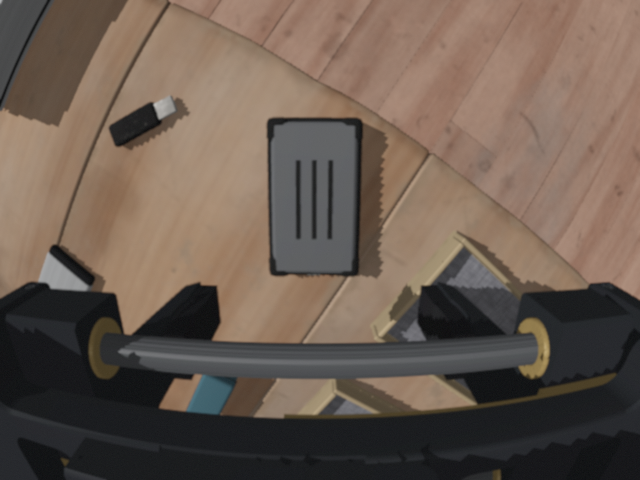

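The drive is squarely aligned, with corners at about (267,118), (362,118), (358,274) and (271,274).

```bash
python3 - <<'E'
from h import *
st=telemetry.get_state()
P=plane('wrist',[(268,119),(361,119),(358,273),(271,273)],18,st)[:,:2]; print(P.mean(0).round(1),[f"{np.linalg.norm(e):.0f}@{np.degrees(np.arctan2(e[1],e[0])):.1f}" for e in np.roll(P,-1,0)-P])
c=P.mean(0); a=np.radians(31.5)
P=plane('wrist',[(134,127),(165,107),(112,135),(172,101)],6,st)[:,:2];print('stick',P.round(1))
g=c-28*np.array([np.cos(a),np.sin(a)]); print(g); goto([*g,68],-58.3)
E
```

```text
[ 621.8 -237.5] ['57@-58.2', '99@-148.1', '57@121.8', '99@31.6']
stick [[ 599.1 -103.6]
 [ 622.  -118.3]
 [ 586.   -89.7]
 [ 627.9 -120.9]]
[ 597.89120796 -252.10971544]
t 2.42 pos [ 593.5 -256.9  166.1] jaw -58.2 q7 -0.87 open 88.0 F [-0.6 -0.6  0.2]
dworld [  4.4   4.8 -98.1] dtool [98.  -2.3 -6.6] rotvec [ 0.002  0.003 -0.005] n 3
[33, -0.8, -2.2] [ 0.001  0.001 -0.002]
[33, -0.7, -2.2] [ 0.001  0.001 -0.002]
[33, -0.7, -2.1] [ 0.001  0.001 -0.002]
```

Call:
{"name": "move_arm", "arguments": {"series": [{"tx": 25, "ty": -2, "tz": -3, "rx": 0, "ry": 0, "rz": -0.004}, {"tx": 25, "ty": -0.5, "tz": -3, "rx": 0, "ry": 0, "rz": 0}, {"tx": 20, "ty": 0, "tz": 0, "rx": 0, "ry": 0, "rz": 0}, {"tx": 12, "ty": 0, "tz": 0, "rx": 0, "ry": 0, "rz": 0}, {"tx": 6, "ty": 0, "tz": 0, "rx": 0, "ry": 0, "rz": 0}, {"tx": 0, "ty": 0, "tz": 0, "rx": 0, "ry": 0, "rz": 0}, {"tx": 0, "ty": 0, "tz": 0, "rx": 0, "ry": 0, "rz": 0}]}}

```text
t: 3.0
ee_pos: [597.5, -264.5, 84.7]
eef_rot: [1.589, 1.552, -1.016]
contact_force: [-0.1, 0.4, 0.9]
opening: 88.2
```

```bash
python3 - <<'E'
from h import *
goto([598,-252,68],-58.3)
snap('wrist','w5')
E
```

```text
t 3.0 pos [ 597.5 -264.5   84.7] jaw -59.2 q7 -0.9 open 88.2 F [-0.1  0.4  0.9]
dworld [  0.5  12.5 -16.7] dtool [ 16.5 -10.8  -6.8] rotvec [-0.016 -0.    -0.019] n 1
[17, -11, -7] [-0.016 -0.    -0.019]
```

View pics/w5.png

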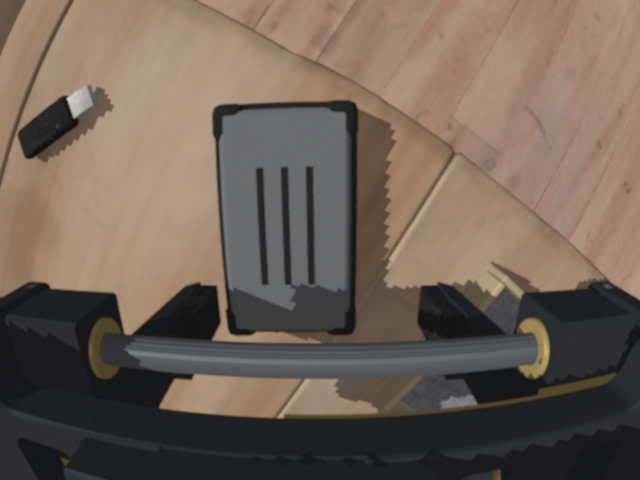

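Call:
{"name": "move_arm", "arguments": {"series": [{"tx": 0, "ty": -6, "tz": -4, "rx": -0.008, "ry": 0, "rz": -0.01}, {"tx": 0, "ty": -4, "tz": -3, "rx": -0.008, "ry": 0, "rz": -0.01}, {"tx": 0, "ty": 0, "tz": 0, "rx": 0, "ry": 0, "rz": 0}, {"tx": 0, "ty": 0, "tz": 0, "rx": 0, "ry": 0, "rz": 0}]}}

```text
t: 3.38
ee_pos: [600.3, -251.8, 88.6]
eef_rot: [2.878, 1.566, 0.291]
contact_force: [-0.0, 0.0, 0.9]
opening: 88.4
```

```bash
python3 - <<'E'
from h import *
goto([598,-252,68],-58.3)
E
```

```text
t 3.38 pos [ 600.3 -251.8   88.6] jaw -58.2 q7 -0.89 open 88.4 F [-0.   0.   0.9]
dworld [ -2.3  -0.2 -20.6] dtool [20.6 -1.1  2.2] rotvec [ 0.001 -0.004 -0.001] n 1
[21, -1.1, 2.2] [ 0.001 -0.004 -0.001]
```

Call:
{"name": "move_arm", "arguments": {"series": [{"tx": 6, "ty": -1, "tz": 2, "rx": 0, "ry": 0, "rz": 0}, {"tx": 6, "ty": 0, "tz": 0, "rx": 0, "ry": 0, "rz": 0}, {"tx": 5, "ty": -1, "tz": 0, "rx": 0, "ry": 0, "rz": 0}, {"tx": 4, "ty": -1, "tz": 0, "rx": 0, "ry": 0, "rz": 0}, {"tx": 0, "ty": 0, "tz": 0, "rx": 0, "ry": 0, "rz": 0}, {"tx": 0, "ty": 0, "tz": 0, "rx": 0, "ry": 0, "rz": 0}]}}

```text
t: 3.88
ee_pos: [596.8, -249.8, 65.3]
eef_rot: [2.891, 1.566, 0.304]
contact_force: [0.8, 0.6, -0.2]
opening: 87.9
```

```bash
python3 - <<'E'
from h import *
goto([598,-252,68],-58.3)
E
```

```text
t 3.88 pos [ 596.8 -249.8   65.3] jaw -58.2 q7 -0.9 open 87.9 F [ 0.8  0.6 -0.2]
dworld [ 1.2 -2.2  2.7] dtool [-2.7  2.5  0.2] rotvec [ 0.002 -0.004 -0.001] n 1
[-2.7, 2.5, 0.2] [ 0.002 -0.004 -0.001]
```

Tips are at about 1.5 mm, so I'll raise 2 mm and close.

Call:
{"name": "move_arm", "arguments": {"series": [{"tx": -2.5, "ty": 2, "tz": 0, "rx": 0, "ry": 0, "rz": 0}, {"tx": 0, "ty": 0, "tz": 0, "rx": 0, "ry": 0, "rz": 0}]}}

```text
t: 4.05
ee_pos: [597.7, -251.6, 67.5]
eef_rot: [3.008, 1.567, 0.422]
contact_force: [0.8, 0.3, 0.0]
opening: 88.1
```

Call:
{"name": "move_arm", "arguments": {"series": [{"tx": 0, "ty": 0, "tz": 0, "rx": 0, "ry": 0, "rz": 0}, {"tx": 0, "ty": 0, "tz": 0, "rx": 0, "ry": 0, "rz": 0}, {"tx": 0, "ty": 0, "tz": 0, "rx": 0, "ry": 0, "rz": 0}, {"tx": 0, "ty": 0, "tz": 0, "rx": 0, "ry": 0, "rz": 0}, {"tx": 0, "ty": 0, "tz": 0, "rx": 0, "ry": 0, "rz": 0}, {"tx": 0, "ty": 0, "tz": 0, "rx": 0, "ry": 0, "rz": 0}], "hand": 0}}

```text
t: 4.55
ee_pos: [598.2, -252.0, 68.4]
eef_rot: [2.78, 1.566, 0.193]
contact_force: [0.4, 0.7, -1.0]
opening: 59.6
```

```bash
python3 - <<'E'
from h import *
goto([598,-252,140],-58.3)
E
```

```text
t 4.55 pos [ 598.2 -252.    68.4] jaw -58.2 q7 -0.9 open 59.6 F [ 0.4  0.7 -1. ]
dworld [-0.2  0.  71.6] dtool [-71.6   0.   -0.2] rotvec [ 0.001 -0.004 -0.002] n 2
[-36, 0.0, -0.1] [ 0.001 -0.002 -0.001]
[-36, -0.0, -0.0] [ 0.001 -0.002 -0.001]
```

Call:
{"name": "move_arm", "arguments": {"series": [{"tx": -15, "ty": 0, "tz": 0, "rx": 0, "ry": 0, "rz": 0}, {"tx": -28, "ty": 0, "tz": 0, "rx": 0, "ry": 0, "rz": 0}, {"tx": -28, "ty": 0, "tz": 0, "rx": 0, "ry": 0, "rz": 0}, {"tx": -28, "ty": 0, "tz": 0, "rx": 0, "ry": 0, "rz": 0}, {"tx": -20, "ty": 0, "tz": 0, "rx": 0, "ry": 0, "rz": 0}, {"tx": 0, "ty": 0, "tz": 0, "rx": 0, "ry": 0, "rz": 0}]}}

```text
t: 5.05
ee_pos: [595.1, -251.3, 193.0]
eef_rot: [-1.303, 1.566, 2.394]
contact_force: [0.5, 0.7, -1.9]
opening: 59.2
```

```bash
python3 - <<'E'
from h import *
goto([440,75,230],-92.7)
E
```

```text
t 5.05 pos [ 595.1 -251.3  193. ] jaw -58.2 q7 -0.87 open 59.2 F [ 0.5  0.7 -1.9]
dworld [-155.1  326.3   37. ] dtool [ -35.5 -359.2  -40.3] rotvec [0.603 0.002 0.004] n 10
[-4, -36, -4] [0.06 0.   0.  ]
[-4, -36, -1.9] [0.06 0.   0.  ]
[-4, -36, 0.3] [0.06 0.   0.  ]
[-4, -36, 2.5] [0.06 0.   0.  ]
[-4, -36, 5] [0.06 0.   0.  ]
[-4, -35, 7] [0.06 0.   0.  ]
[-4, -35, 9] [0.06 0.   0.  ]
[-4, -34, 11] [0.06 0.   0.  ]
[-4, -34, 13] [0.06 0.   0.  ]
[-4, -33, 15] [0.06 0.   0.  ]
```

Call:
{"name": "move_arm", "arguments": {"series": [{"tx": -4, "ty": -25, "tz": -4, "rx": 0.06, "ry": 0, "rz": 0}, {"tx": -4, "ty": -36, "tz": -2, "rx": 0.06, "ry": 0, "rz": 0}, {"tx": -4, "ty": -36, "tz": 0.3, "rx": 0.06, "ry": 0, "rz": 0}, {"tx": -4, "ty": -36, "tz": 2.5, "rx": 0.06, "ry": 0, "rz": 0}, {"tx": -4, "ty": -36, "tz": 5, "rx": 0.06, "ry": 0, "rz": 0}, {"tx": -4, "ty": -35, "tz": 7, "rx": 0.06, "ry": 0, "rz": 0}, {"tx": -4, "ty": -35, "tz": 9, "rx": 0.06, "ry": 0, "rz": 0}, {"tx": -4, "ty": -34, "tz": 11, "rx": 0.06, "ry": 0, "rz": 0}, {"tx": -4, "ty": -30, "tz": 13, "rx": 0.06, "ry": 0, "rz": 0}, {"tx": -4, "ty": -20, "tz": 15, "rx": 0.06, "ry": 0, "rz": 0}]}}

```text
t: 5.88
ee_pos: [443.5, 53.3, 231.1]
eef_rot: [1.254, 1.566, -1.977]
contact_force: [0.3, 0.3, -2.3]
opening: 59.8
```

Call:
{"name": "move_arm", "arguments": {"series": [{"tx": 0, "ty": 0, "tz": 0, "rx": 0, "ry": 0, "rz": 0}, {"tx": 0, "ty": 0, "tz": 0, "rx": 0, "ry": 0, "rz": 0}, {"tx": 0, "ty": 0, "tz": 0, "rx": 0, "ry": 0, "rz": 0}]}}

```text
t: 6.13
ee_pos: [438.7, 59.7, 230.8]
eef_rot: [0.384, 1.563, -2.835]
contact_force: [-0.5, -0.4, -1.6]
opening: 59.7
```

```bash
python3 - <<'E'
from h import *
goto([440,75,230],-92.7)
snap('wrist','w6')
E
```

```text
t 6.13 pos [438.7  59.7 230.8] jaw -94.4 q7 -1.78 open 59.7 F [-0.5 -0.4 -1.6]
dworld [ 1.3 15.3 -0.8] dtool [  0.7 -15.4  -0.1] rotvec [-0.03   0.007 -0.003] n 1
[0.7, -15, -0.1] [-0.03   0.007 -0.003]
```

View pics/w6.png

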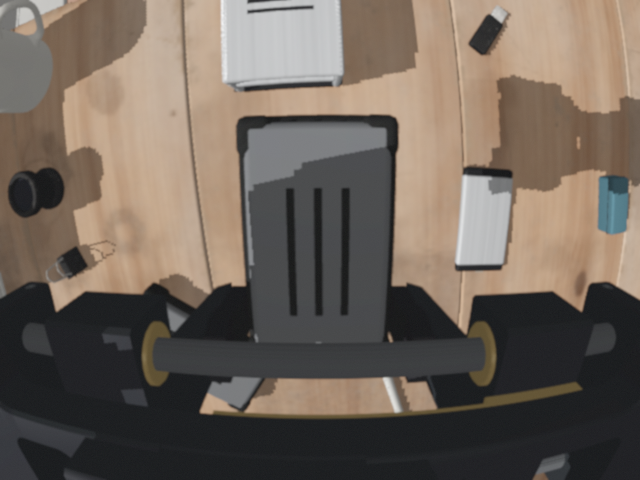

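```bash
python3 - <<'E'
import cv2
im=cv2.imread('pics/w6_full.png')[0:110,200:370]; cv2.imwrite('pics/z6.png',cv2.resize(im,None,fx=4.5,fy=4.5,interpolation=cv2.INTER_CUBIC))
E
```

```text
(no output)
```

View pics/z6.png

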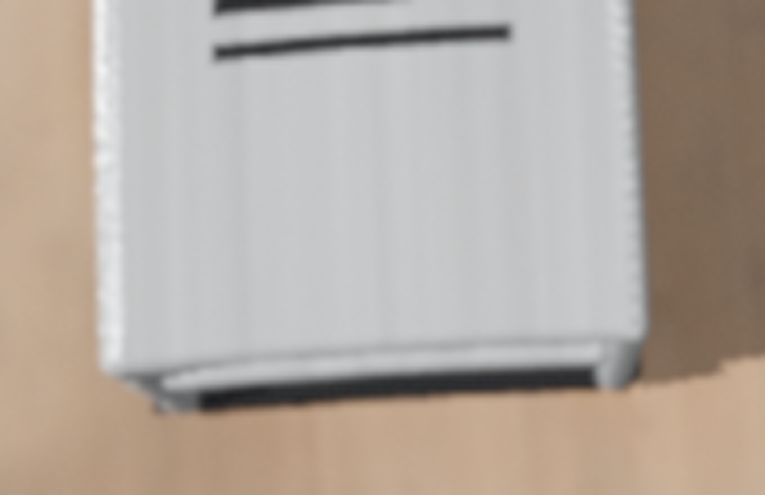

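```bash
python3 - <<'E'
from h import *
st=telemetry.get_state()
P=plane('wrist',[(222.2,82.2),(343.3,74.4),(340,0),(220.4,0)],58,st)[:,:2]; print(P.round(1))
for a,b in ((0,1),(1,2),(0,3)): e=P[b]-P[a]; print(np.linalg.norm(e).round(1),np.degrees(np.arctan2(e[1],e[0])).round(1))
D=plane('wrist',[(238,118),(396,118)],st['ee_pos'][2]-68.4+18,st)[:,:2]; print(D.round(1))
R=Ro.from_euler('xyz',st['eef_rot']).as_matrix(); print('in tool',((np.c_[D,[180,180]]-st['ee_pos'])@R).round(1))
E
```

```text
[[556.2 116. ]
 [553.   33.2]
 [608.4  30.8]
 [618.9 113.9]]
82.8 -92.2
55.5 -2.4
62.7 -1.9
[[518.7  81.5]
 [514.4  25.7]]
in tool [[ 50.1 -28.7 -78. ]
 [ 50.3  27.2 -78. ]]
```

```bash
python3 - <<'E'
from h import *
goto([445,80.4,80],-92.3)
E
```

```text
t 6.18 pos [439.1  59.1 230.8] jaw -94.5 q7 -1.78 open 59.9 F [ 0.7 -0.6 -2.2]
dworld [   5.9   21.3 -150.8] dtool [150.7 -22.1  -5.3] rotvec [-0.038  0.007 -0.003] n 5
[30, -4, -1.1] [-0.008  0.001 -0.001]
[30, -4, -1.0] [-0.008  0.001 -0.001]
[30, -4, -1.0] [-0.008  0.001 -0.001]
[30, -4, -1.0] [-0.008  0.001 -0.001]
[30, -4, -1.0] [-0.008  0.001 -0.001]
```

Call:
{"name": "move_arm", "arguments": {"series": [{"tx": 8, "ty": -5, "tz": -1, "rx": -0.01, "ry": 0.002, "rz": -0.001}, {"tx": 18, "ty": -5, "tz": -1, "rx": -0.01, "ry": 0.002, "rz": -0.001}, {"tx": 22, "ty": -4, "tz": -1, "rx": -0.01, "ry": 0.002, "rz": -0.001}, {"tx": 22, "ty": -4, "tz": -1, "rx": -0.008, "ry": 0.001, "rz": 0}, {"tx": 20, "ty": -3, "tz": -1, "rx": 0, "ry": 0, "rz": 0}, {"tx": 16, "ty": 0, "tz": 0, "rx": 0, "ry": 0, "rz": 0}, {"tx": 10, "ty": 0, "tz": 0, "rx": 0, "ry": 0, "rz": 0}, {"tx": 5, "ty": 0, "tz": 0, "rx": 0, "ry": 0, "rz": 0}, {"tx": 0, "ty": 0, "tz": 0, "rx": 0, "ry": 0, "rz": 0}, {"tx": 0, "ty": 0, "tz": 0, "rx": 0, "ry": 0, "rz": 0}]}}

```text
t: 7.02
ee_pos: [455.2, 71.5, 98.6]
eef_rot: [-3.118, 1.56, -0.032]
contact_force: [0.5, 0.5, -2.0]
opening: 59.5
```

```bash
python3 - <<'E'
from h import *
goto([445,80.4,80],-92.3)
E
```

```text
t 7.02 pos [455.2  71.5  98.6] jaw -93.1 q7 -1.77 open 59.5 F [ 0.5  0.5 -2. ]
dworld [-10.2   8.9 -18.6] dtool [18.5 -8.3 10.8] rotvec [-0.015 -0.011  0.   ] n 1
[18, -8, 11] [-0.015 -0.011  0.   ]
```

Call:
{"name": "move_arm", "arguments": {"series": [{"tx": 2, "ty": -5, "tz": 5, "rx": -0.008, "ry": -0.005, "rz": 0}, {"tx": 6, "ty": -3, "tz": 3, "rx": -0.006, "ry": -0.005, "rz": 0}, {"tx": 5, "ty": 0, "tz": 1, "rx": 0, "ry": 0, "rz": 0}, {"tx": 3, "ty": 0, "tz": 0, "rx": 0, "ry": 0, "rz": 0}, {"tx": 0, "ty": 0, "tz": 0, "rx": 0, "ry": 0, "rz": 0}, {"tx": 0, "ty": 0, "tz": 0, "rx": 0, "ry": 0, "rz": 0}]}}

```text
t: 7.52
ee_pos: [452.4, 81.8, 86.5]
eef_rot: [0.052, 1.568, -3.129]
contact_force: [0.2, 0.2, -1.9]
opening: 59.8
```

```bash
python3 - <<'E'
from h import *
goto([445,80.4,80],-92.3)
snap('wrist','w7'); snap('side','d7',(150,250,400,400),3); 
E
```

```text
t 7.52 pos [452.4  81.8  86.5] jaw -92.3 q7 -1.72 open 59.8 F [ 0.2  0.2 -1.9]
dworld [-7.4 -1.4 -6.5] dtool [6.5 1.7 7.3] rotvec [ 0.     0.003 -0.   ] n 1
[7, 1.7, 7] [ 0.     0.003 -0.   ]
```

View pics/w7.png

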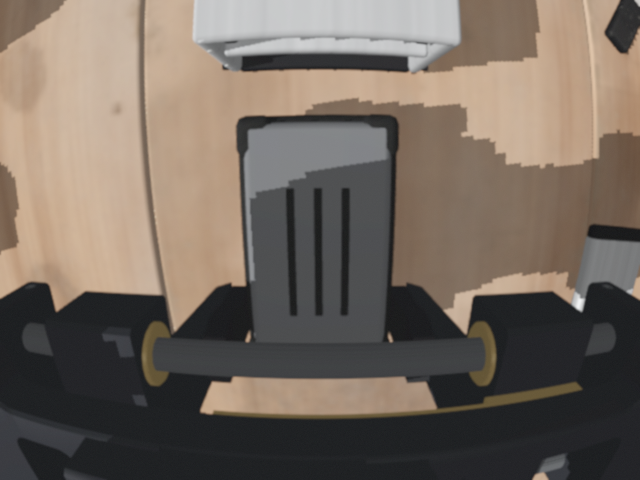

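View pics/d7.png

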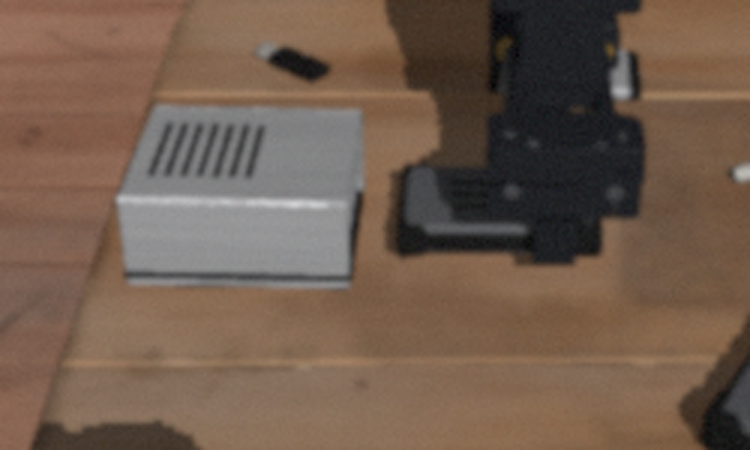

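```bash
python3 - <<'E'
from h import *
st=telemetry.get_state()
im=cv2.imread('pics/w7_full.png')[0:110,170:490]; cv2.imwrite('pics/z7.png',cv2.resize(im,None,fx=2.5,fy=2.5,interpolation=cv2.INTER_CUBIC))
P=plane('wrist',[(195,42),(460,37)],58,st)[:,:2]; print(P.round(1),P.mean(0))
P=plane('wrist',[(242,70),(410,70)],8,st)[:,:2]; print(P.round(1),P.mean(0))
goto([460,79.5,79.5],-92.3)
E
```

```text
[[555.2 115.4]
 [554.5  34. ]] [554.83661663  74.7301451 ]
[[555.  110.7]
 [552.6  38.2]] [553.81722814  74.46743273]
t 7.62 pos [452.4  81.7  86.6] jaw -92.3 q7 -1.72 open 60.0 F [ 0.3  0.1 -2.7]
dworld [ 7.6 -2.2 -7.1] dtool [ 7.1  1.9 -7.7] rotvec [ 0.     0.003 -0.   ] n 1
[7, 1.9, -8] [ 0.     0.003 -0.   ]
```

View pics/z7.png

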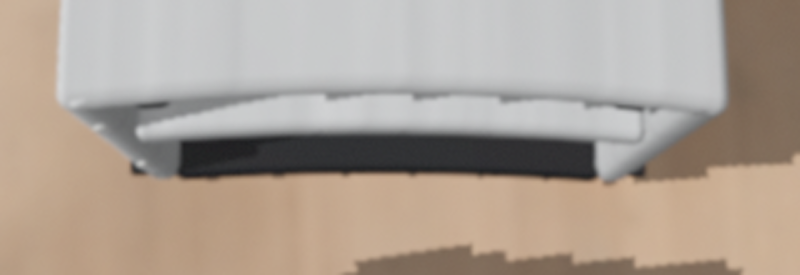

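Call:
{"name": "move_arm", "arguments": {"series": [{"tx": 3, "ty": 2, "tz": -3, "rx": 0, "ry": 0.002, "rz": 0}, {"tx": 3, "ty": 1.5, "tz": -3, "rx": 0, "ry": 0, "rz": 0}, {"tx": 1, "ty": 0, "tz": -1, "rx": 0, "ry": 0, "rz": 0}, {"tx": 0, "ty": 0, "tz": 0, "rx": 0, "ry": 0, "rz": 0}, {"tx": 0, "ty": 0, "tz": 0, "rx": 0, "ry": 0, "rz": 0}]}}

```text
t: 8.03
ee_pos: [460.9, 77.0, 79.5]
eef_rot: [0.918, 1.57, -2.264]
contact_force: [-0.3, 0.5, -1.4]
opening: 60.0
```

```bash
python3 - <<'E'
from h import *
goto([460,78.2,79.5],-92.2)
E
```

```text
t 8.03 pos [460.9  77.   79.5] jaw -92.3 q7 -1.71 open 60.0 F [-0.3  0.5 -1.4]
dworld [-0.9  1.2  0. ] dtool [-0.  -1.2  0.9] rotvec [-0.002  0.001 -0.001] n 1
[-0.0, -1.2, 0.9] [-0.002  0.001 -0.001]
```

Call:
{"name": "move_arm", "arguments": {"series": [{"tx": 0, "ty": -1, "tz": -6, "rx": 0, "ry": 0, "rz": 0}, {"tx": 0, "ty": 0, "tz": -8, "rx": 0, "ry": 0, "rz": 0}, {"tx": 0, "ty": 0, "tz": -8, "rx": 0, "ry": 0, "rz": 0}, {"tx": 0, "ty": 0, "tz": -3, "rx": 0, "ry": 0, "rz": 0}, {"tx": 0, "ty": 0, "tz": 0, "rx": 0, "ry": 0, "rz": 0}, {"tx": 0, "ty": 0, "tz": 0, "rx": 0, "ry": 0, "rz": 0}]}}

```text
t: 8.53
ee_pos: [489.6, 77.0, 79.6]
eef_rot: [2.751, 1.57, -0.432]
contact_force: [-0.7, -0.3, -1.8]
opening: 59.4
```

```bash
python3 - <<'E'
from h import *
goto([534,75.4,79.5],-92.2)
snap('wrist','w8'); snap('side','d8',(150,250,400,400),3); 
E
```

```text
t 8.53 pos [489.6  77.   79.6] jaw -92.3 q7 -1.7 open 59.4 F [-0.7 -0.3 -1.8]
dworld [44.4 -1.6 -0.1] dtool [  0.1  -0.2 -44.5] rotvec [-0.003 -0.001 -0.   ] n 2
[0.1, -0.1, -22] [-0.001 -0.    -0.   ]
[0.1, -0.1, -22] [-0.001 -0.    -0.   ]
```

View pics/w8.png

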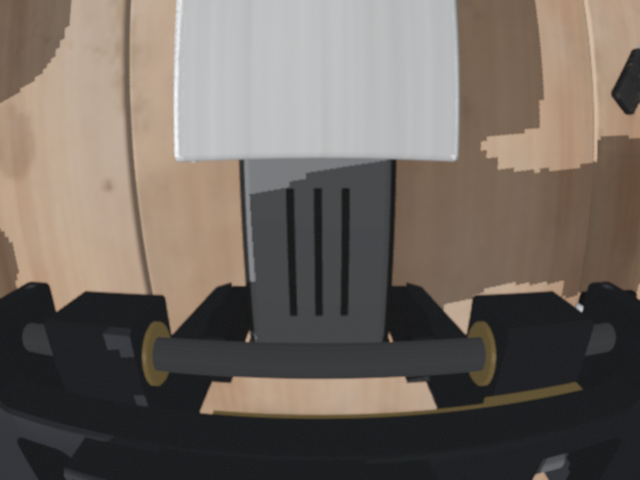

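View pics/d8.png

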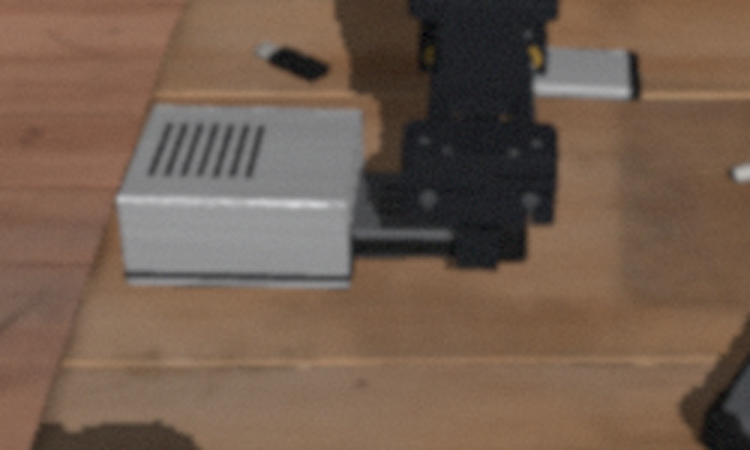

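The drive is entering the lower bay, with no contact force. In the wrist view it sits centred under the rack edge at row 158. I'll continue.

Call:
{"name": "move_arm", "arguments": {"series": [{"tx": 0, "ty": 0, "tz": -8, "rx": 0, "ry": 0, "rz": 0}, {"tx": 0, "ty": 0, "tz": -9, "rx": 0, "ry": 0, "rz": 0}, {"tx": 0, "ty": 0, "tz": -9, "rx": 0, "ry": 0, "rz": 0}, {"tx": 0, "ty": 0, "tz": -8, "rx": 0, "ry": 0, "rz": 0}, {"tx": 0, "ty": 0, "tz": -4, "rx": 0, "ry": 0, "rz": 0}, {"tx": 0, "ty": 0, "tz": 0, "rx": 0, "ry": 0, "rz": 0}, {"tx": 0, "ty": 0, "tz": 0, "rx": 0, "ry": 0, "rz": 0}]}}

```text
t: 9.22
ee_pos: [530.4, 75.1, 79.5]
eef_rot: [0.857, 1.57, -2.325]
contact_force: [-0.5, -0.9, -1.7]
opening: 59.8
```

```bash
python3 - <<'E'
from h import *
goto([534,75.4,76.5],-92.2)
E
```

```text
t 9.22 pos [530.4  75.1  79.5] jaw -92.3 q7 -1.69 open 59.8 F [-0.5 -0.9 -1.7]
dworld [ 3.6  0.3 -3. ] dtool [ 3.  -0.4 -3.6] rotvec [-0.002  0.001 -0.001] n 1
[3.0, -0.4, -4] [-0.002  0.001 -0.001]
```

Call:
{"name": "move_arm", "arguments": {"series": [{"tx": 2, "ty": 0, "tz": 0, "rx": 0, "ry": 0, "rz": 0}, {"tx": 1, "ty": 0, "tz": 0, "rx": 0, "ry": 0, "rz": 0}, {"tx": 0, "ty": 0, "tz": 0, "rx": 0, "ry": 0, "rz": 0}]}}

```text
t: 9.47
ee_pos: [530.1, 75.1, 76.4]
eef_rot: [0.893, 1.57, -2.288]
contact_force: [0.2, 0.5, -0.6]
opening: 59.6
```

Call:
{"name": "move_arm", "arguments": {"series": [{"tx": 0, "ty": 0, "tz": 0, "rx": 0, "ry": 0, "rz": 0}, {"tx": 0, "ty": 0, "tz": 0, "rx": 0, "ry": 0, "rz": 0}, {"tx": 0, "ty": 0, "tz": 0, "rx": 0, "ry": 0, "rz": 0}, {"tx": 0, "ty": 0, "tz": 0, "rx": 0, "ry": 0, "rz": 0}], "hand": 1}}

```text
t: 9.8
ee_pos: [529.4, 75.2, 76.8]
eef_rot: [0.566, 1.569, -2.615]
contact_force: [-0.4, 0.8, 0.4]
opening: 83.9
```

```bash
python3 - <<'E'
from h import *
goto([525,75.5,130],-92.2)
E
```

```text
t 9.8 pos [529.4  75.2  76.8] jaw -92.3 q7 -1.69 open 83.9 F [-0.4  0.8  0.4]
dworld [-4.4  0.3 53.2] dtool [-53.2  -0.1   4.5] rotvec [-0.002  0.001 -0.001] n 2
[-27, -0.0, 2.2] [-0.001  0.001 -0.   ]
[-27, -0.1, 2.2] [-0.001  0.001 -0.   ]
```

Call:
{"name": "move_arm", "arguments": {"series": [{"tx": -12, "ty": 0, "tz": 0, "rx": 0, "ry": 0, "rz": 0}, {"tx": -18, "ty": 0, "tz": 0, "rx": 0, "ry": 0, "rz": 0}, {"tx": -12, "ty": 0, "tz": 10, "rx": 0, "ry": 0, "rz": 0}, {"tx": 0, "ty": 0, "tz": 20, "rx": 0, "ry": 0, "rz": 0}, {"tx": 0, "ty": 0, "tz": 20, "rx": 0, "ry": 0, "rz": 0}, {"tx": 0, "ty": 0, "tz": 8, "rx": 0, "ry": 0, "rz": 0}, {"tx": 0, "ty": 0, "tz": 0, "rx": 0, "ry": 0, "rz": 0}], "hand": 0}}

```text
t: 10.38
ee_pos: [471.2, 77.6, 125.3]
eef_rot: [-3.101, 1.567, 0.0]
contact_force: [-0.5, -0.2, -0.8]
opening: 41.6
```

```bash
python3 - <<'E'
from h import *
goto([478,77.5,76],-92.2)
snap('wrist','w9')
E
```

```text
t 10.38 pos [471.2  77.6 125.3] jaw -92.3 q7 -1.71 open 41.6 F [-0.5 -0.2 -0.8]
dworld [  6.8  -0.1 -49.3] dtool [49.4 -0.2 -6.6] rotvec [-0.002 -0.004  0.   ] n 2
[25, -0.1, -3] [-0.001 -0.002  0.   ]
[25, -0.1, -3] [-0.001 -0.002  0.   ]
```

View pics/w9.png

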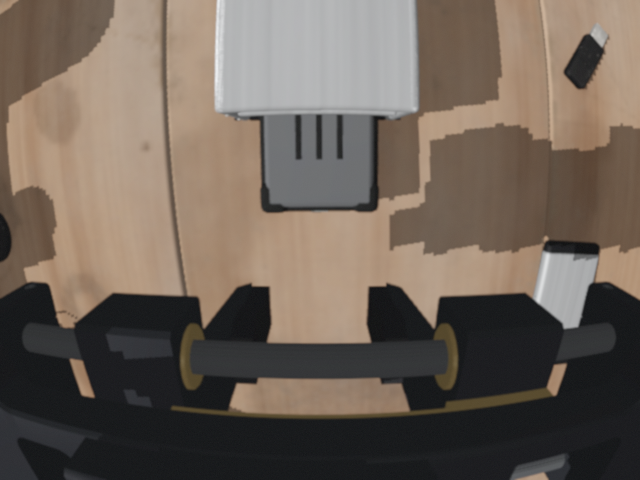

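Call:
{"name": "move_arm", "arguments": {"series": [{"tx": 8, "ty": 0, "tz": 0, "rx": 0, "ry": -0.004, "rz": 0}, {"tx": 12, "ty": 0, "tz": 0, "rx": 0, "ry": 0, "rz": 0}, {"tx": 12, "ty": 0, "tz": 0, "rx": 0, "ry": 0, "rz": 0}, {"tx": 10, "ty": 0, "tz": 0, "rx": 0, "ry": 0, "rz": 0}, {"tx": 4, "ty": 0, "tz": 0, "rx": 0, "ry": 0, "rz": 0}, {"tx": 0, "ty": 0, "tz": 0, "rx": 0, "ry": 0, "rz": 0}, {"tx": 0, "ty": 0, "tz": 0, "rx": 0, "ry": 0, "rz": 0}], "hand": 0.45}}

```text
t: 11.02
ee_pos: [480.4, 77.7, 75.0]
eef_rot: [-2.953, 1.561, 0.146]
contact_force: [-0.9, 0.7, -0.0]
opening: 39.6
```

```bash
python3 - <<'E'
from h import *
goto([529,75.8,76],-92.2)
E
```

```text
t 11.02 pos [480.4  77.7  75. ] jaw -92.5 q7 -1.7 open 39.6 F [-0.9  0.7 -0. ]
dworld [48.6 -1.9  1. ] dtool [ -0.5  -0.1 -48.7] rotvec [-0.005 -0.01   0.002] n 2
[-0.2, -0.1, -24] [-0.002 -0.005  0.001]
[-0.4, -0.0, -24] [-0.002 -0.005  0.001]
```

Call:
{"name": "move_arm", "arguments": {"series": [{"tx": 0, "ty": 0, "tz": -6, "rx": -0.003, "ry": -0.005, "rz": 0}, {"tx": 0, "ty": 0, "tz": -8, "rx": 0, "ry": -0.004, "rz": 0}, {"tx": 0, "ty": 0, "tz": -8, "rx": 0, "ry": 0, "rz": 0}, {"tx": 0, "ty": 0, "tz": -7, "rx": 0, "ry": 0, "rz": 0}, {"tx": 0, "ty": 0, "tz": -5, "rx": 0, "ry": 0, "rz": 0}, {"tx": 0, "ty": 0, "tz": -2, "rx": 0, "ry": 0, "rz": 0}, {"tx": 0, "ty": 0, "tz": 0, "rx": 0, "ry": 0, "rz": 0}]}}

```text
t: 11.6
ee_pos: [519.9, 75.9, 76.5]
eef_rot: [-1.532, 1.569, 1.57]
contact_force: [-1.0, -0.2, -0.7]
opening: 39.6
```

```bash
python3 - <<'E'
from h import *
goto([529,75.8,76],-92.2)
E
```

```text
t 11.6 pos [519.9  75.9  76.5] jaw -92.3 q7 -1.69 open 39.6 F [-1.  -0.2 -0.7]
dworld [ 9.1 -0.1 -0.5] dtool [ 0.5 -0.2 -9.1] rotvec [-0.001  0.     0.002] n 1
[0.5, -0.2, -9] [-0.001  0.     0.002]
```

Call:
{"name": "move_arm", "arguments": {"series": [{"tx": 0, "ty": 0, "tz": -3, "rx": 0, "ry": 0, "rz": 0}, {"tx": 0, "ty": 0, "tz": -3, "rx": 0, "ry": 0, "rz": 0}, {"tx": 0, "ty": 0, "tz": -2, "rx": 0, "ry": 0, "rz": 0}, {"tx": 0, "ty": 0, "tz": -2, "rx": 0, "ry": 0, "rz": 0}]}}

```text
t: 11.93
ee_pos: [527.3, 75.6, 76.5]
eef_rot: [-0.16, 1.564, 2.943]
contact_force: [-6.6, 1.0, 4.8]
opening: 39.6
```

```bash
python3 - <<'E'
from h import *
goto([529,75.8,76],-92.2)
E
```

```text
t 11.93 pos [527.3  75.6  76.5] jaw -92.2 q7 -1.69 open 39.6 F [-6.6  1.   4.8]
dworld [ 1.7  0.2 -0.5] dtool [ 0.5 -0.3 -1.7] rotvec [-0.     0.007  0.001] n 1
[0.5, -0.3, -1.7] [-0.     0.007  0.001]
```

Call:
{"name": "move_arm", "arguments": {"series": [{"tx": 0, "ty": 0, "tz": -3, "rx": 0, "ry": 0, "rz": 0}, {"tx": 0, "ty": 0, "tz": -3, "rx": 0, "ry": 0, "rz": 0}]}}

```text
t: 12.1
ee_pos: [528.0, 75.6, 76.2]
eef_rot: [-0.013, 1.551, 3.091]
contact_force: [-4.9, 1.0, 3.8]
opening: 39.3
```

```bash
python3 - <<'E'
from h import *
goto([529,75.8,76],-92.2)
E
```

```text
t 12.1 pos [528.   75.6  76.2] jaw -92.2 q7 -1.69 open 39.3 F [-4.9  1.   3.8]
dworld [ 1.   0.2 -0.2] dtool [ 0.2 -0.3 -1. ] rotvec [0.   0.02 0.  ] n 1
[0.2, -0.3, -1.0] [0.   0.02 0.  ]
```

Call:
{"name": "move_arm", "arguments": {"series": [{"tx": 0, "ty": 0, "tz": 10, "rx": 0, "ry": 0.01, "rz": 0}, {"tx": 0, "ty": 0, "tz": 20, "rx": 0, "ry": 0.005, "rz": 0}, {"tx": -15, "ty": 0, "tz": 20, "rx": 0, "ry": 0, "rz": 0}, {"tx": -30, "ty": 0, "tz": 10, "rx": 0, "ry": 0, "rz": 0}, {"tx": -30, "ty": 0, "tz": 0, "rx": 0, "ry": 0, "rz": 0}, {"tx": -15, "ty": 0, "tz": 0, "rx": 0, "ry": 0, "rz": 0}, {"tx": 0, "ty": 0, "tz": 0, "rx": 0, "ry": 0, "rz": 0}], "hand": 1}}

```text
t: 12.68
ee_pos: [468.1, 77.9, 168.7]
eef_rot: [-2.194, 1.57, 0.909]
contact_force: [0.0, -0.5, -0.4]
opening: 83.8
```

```bash
python3 - <<'E'
from h import *
goto([405,-88,190],-94.5)
snap('wrist','w10',(150,50,450,300),2.5)
E
```

```text
t 12.68 pos [468.1  77.9 168.7] jaw -92.2 q7 -1.71 open 83.8 F [ 0.  -0.5 -0.4]
dworld [ -63.1 -165.9   21.3] dtool [-21.4 168.2  56.7] rotvec [ 0.04  -0.001  0.001] n 5
[-4, 34, 11] [ 0.008 -0.     0.   ]
[-4, 34, 11] [ 0.008 -0.     0.   ]
[-4, 34, 11] [ 0.008 -0.     0.   ]
[-4, 34, 11] [ 0.008 -0.     0.   ]
[-4, 34, 10] [ 0.008 -0.     0.   ]
```

View pics/w10.png

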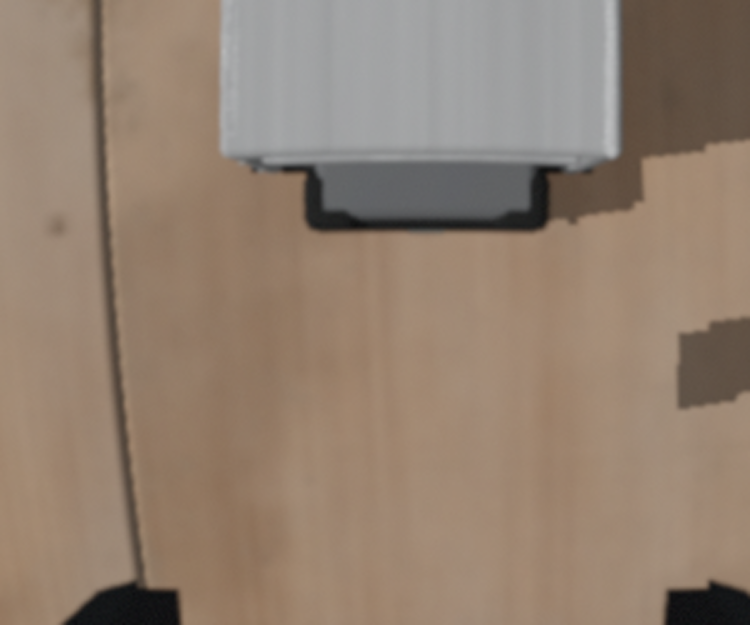

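```bash
python3 - <<'E'
from h import *
st=telemetry.get_state()
print(plane('wrist',[(150+305/2.5,50+225/2.5),(150+548/2.5,50+225/2.5)],26,st),plane('wrist',[(150+220/2.5,50+156/2.5),(150+622/2.5,50+156/2.5)],58,st))
E
```

```text
[[540.32991215 103.31341456  26.        ]
 [538.23223263  45.24265874  26.        ]] [[555.41470203 116.42661284  58.        ]
 [552.32436886  33.63467727  58.        ]]
```

Call:
{"name": "move_arm", "arguments": {"series": [{"tx": -4, "ty": 20, "tz": 7, "rx": 0.007, "ry": 0, "rz": 0}, {"tx": -4, "ty": 28, "tz": 10, "rx": 0.007, "ry": 0, "rz": 0}, {"tx": -4, "ty": 30, "tz": 10, "rx": 0.007, "ry": 0, "rz": 0}, {"tx": -4, "ty": 30, "tz": 10, "rx": 0.007, "ry": 0, "rz": 0}, {"tx": -2, "ty": 26, "tz": 10, "rx": 0.006, "ry": 0, "rz": 0}, {"tx": 0, "ty": 18, "tz": 5, "rx": 0.006, "ry": 0, "rz": 0}, {"tx": 0, "ty": 8, "tz": 0, "rx": 0, "ry": 0, "rz": 0}, {"tx": 0, "ty": 0, "tz": 0, "rx": 0, "ry": 0, "rz": 0}, {"tx": 0, "ty": 0, "tz": 0, "rx": 0, "ry": 0, "rz": 0}]}}

```text
t: 13.48
ee_pos: [410.5, -83.7, 179.0]
eef_rot: [-2.554, 1.563, 0.511]
contact_force: [-0.2, -0.1, 0.6]
opening: 88.0
```

```bash
python3 - <<'E'
from h import *
goto([409,-88,190],-94.5)
snap('wrist','w11')
E
```

```text
t 13.48 pos [410.5 -83.7 179. ] jaw -94.4 q7 -1.51 open 88.0 F [-0.2 -0.1  0.6]
dworld [-1.5 -4.3 11. ] dtool [-11.1   4.3   1.1] rotvec [ 0.001 -0.006  0.004] n 1
[-11, 4, 1.1] [ 0.001 -0.006  0.004]
```

View pics/w11.png

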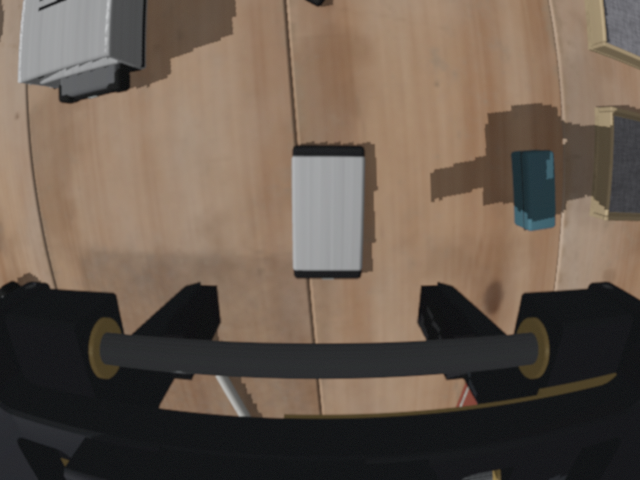

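The thick drive's tail is 15 mm out of the rack, so it is home. The slim drive's corners are at about (292,146), (364,146), (360,277) and (294,277).

```bash
python3 - <<'E'
from h import *
st=telemetry.get_state()
P=plane('wrist',[(292,146),(364.5,146),(361,277),(294,277)],9,st)[:,:2]; print(P.mean(0).round(1),[f"{np.linalg.norm(e):.0f}@{np.degrees(np.arctan2(e[1],e[0])):.1f}" for e in np.roll(P,-1,0)-P])
c=P.mean(0);a=np.radians(-4.3); g=c-22*np.array([np.cos(a),np.sin(a)]); print(g)
goto([*g,110],-94.3)
P=plane('wrist',[(512,152),(553,150),(555,228),(524,230)],26,st)[:,:2]; print('case',P.mean(0).round(1),[f"{np.linalg.norm(e):.0f}@{np.degrees(np.arctan2(e[1],e[0])):.1f}" for e in np.roll(P,-1,0)-P])
E
```

```text
[432.1 -90.8] ['49@-94.1', '93@175.5', '49@85.7', '93@-4.2']
[410.11449988 -89.17610391]
t 13.53 pos [410.7 -83.5 179. ] jaw -94.4 q7 -1.51 open 88.0 F [-0.6 -0.1  0.4]
dworld [ -0.6  -5.7 -69. ] dtool [68.9  6.   0.6] rotvec [-0.001 -0.006  0.004] n 2
[34, 3, 0.3] [-0.001 -0.003  0.002]
[34, 2.9, 0.2] [-0.001 -0.003  0.002]
case [ 443.1 -242.3] ['36@-86.9', '58@-175.9', '29@89.6', '57@11.5']
```

Call:
{"name": "move_arm", "arguments": {"series": [{"tx": 15, "ty": 3, "tz": 0, "rx": 0, "ry": -0.003, "rz": 0.002}, {"tx": 22, "ty": 2, "tz": 0, "rx": 0, "ry": -0.003, "rz": 0.002}, {"tx": 20, "ty": 1, "tz": 0, "rx": 0, "ry": 0, "rz": 0}, {"tx": 14, "ty": 0, "tz": 0, "rx": 0, "ry": 0, "rz": 0}, {"tx": 6, "ty": 0, "tz": 0, "rx": 0, "ry": 0, "rz": 0}, {"tx": 0, "ty": 0, "tz": 0, "rx": 0, "ry": 0, "rz": 0}, {"tx": 0, "ty": 0, "tz": 0, "rx": 0, "ry": 0, "rz": 0}]}}

```text
t: 14.12
ee_pos: [426.4, -82.7, 105.1]
eef_rot: [-0.456, 1.552, 2.624]
contact_force: [-0.0, 0.3, -1.1]
opening: 88.4
```

```bash
python3 - <<'E'
from h import *
goto([410,-89,66],-94.3)
E
```

```text
t 14.12 pos [426.4 -82.7 105.1] jaw -93.5 q7 -1.82 open 88.4 F [-0.   0.3 -1.1]
dworld [-16.4  -6.3 -39.1] dtool [39.3  7.6 15.3] rotvec [0.013 0.017 0.008] n 2
[20, 4, 8] [0.007 0.009 0.004]
[20, 4, 8] [0.007 0.009 0.004]
```

Call:
{"name": "move_arm", "arguments": {"series": [{"tx": 2, "ty": 4, "tz": 6, "rx": 0.007, "ry": 0.009, "rz": 0.004}, {"tx": 6, "ty": 3, "tz": 6, "rx": 0.006, "ry": 0.008, "rz": 0.004}, {"tx": 7, "ty": 0, "tz": 2, "rx": 0, "ry": 0, "rz": 0}, {"tx": 7, "ty": 0, "tz": 2, "rx": 0, "ry": 0, "rz": 0}, {"tx": 4, "ty": 0, "tz": 0, "rx": 0, "ry": 0, "rz": 0}, {"tx": 0, "ty": 0, "tz": 0, "rx": 0, "ry": 0, "rz": 0}, {"tx": 0, "ty": 0, "tz": 0, "rx": 0, "ry": 0, "rz": 0}]}}

```text
t: 14.7
ee_pos: [426.8, -79.5, 91.8]
eef_rot: [-0.448, 1.547, 2.648]
contact_force: [-0.4, -0.5, 0.2]
opening: 88.2
```

```bash
python3 - <<'E'
from h import *
goto([412,-89,66],-94.3)
snap('wrist','w12')
E
```

```text
t 14.7 pos [426.8 -79.5  91.8] jaw -92.6 q7 -2.65 open 88.2 F [-0.4 -0.5  0.2]
dworld [-14.8  -9.5 -25.8] dtool [26.  10.4 13.8] rotvec [0.029 0.021 0.01 ] n 1
[26, 10, 14] [0.029 0.021 0.01 ]
```

View pics/w12.png

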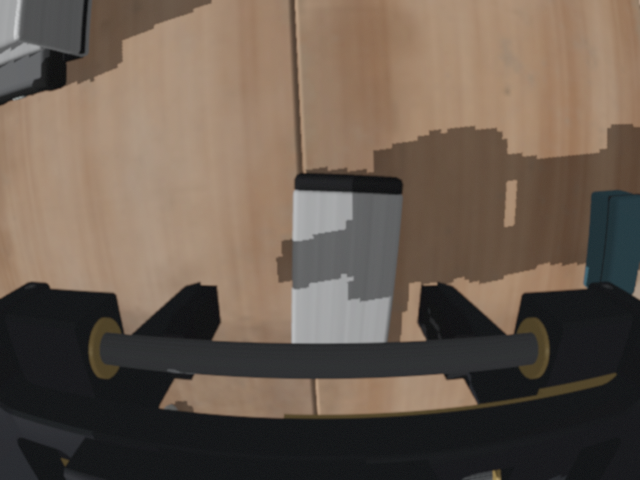

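```bash
python3 - <<'E'
from h import *
print(telemetry.get_state()['qpos'].round(3))
E
```

```text
[ 0.122  0.895 -0.061  2.251  1.121  0.042 -2.655]
```

The wrist is near its joint limits here (q6 and q7), because this is too close to the base at low height. I'll back out upward and outward, grip the slim drive farther out, set it down farther away and regrasp.

Call:
{"name": "move_arm", "arguments": {"series": [{"tx": -4, "ty": 0, "tz": -4, "rx": 0.005, "ry": 0.005, "rz": 0}, {"tx": -8, "ty": 2, "tz": -6, "rx": 0.005, "ry": 0.005, "rz": 0}, {"tx": -8, "ty": 2, "tz": -6, "rx": 0.005, "ry": 0.005, "rz": 0}]}}

```text
t: 15.0
ee_pos: [441.9, -81.6, 110.9]
eef_rot: [-0.709, 1.555, 2.366]
contact_force: [-0.8, -0.7, 0.2]
opening: 88.0
```

```bash
python3 - <<'E'
from h import *
print(telemetry.get_state()['qpos'].round(3))
goto([455,-92,120],-94.3)
E
```

```text
[ 0.239  0.858 -0.249  2.206  1.042  0.206 -2.598]
t 15.0 pos [441.9 -81.6 110.9] jaw -93.8 q7 -2.6 open 88.0 F [-0.8 -0.7  0.2]
dworld [ 13.1 -10.4   9.1] dtool [ -9.4   9.4 -13.7] rotvec [0.008 0.012 0.01 ] n 1
[-9, 9, -14] [0.008 0.012 0.01 ]
```

Call:
{"name": "move_arm", "arguments": {"series": [{"tx": -10, "ty": 5, "tz": -14, "rx": 0.004, "ry": 0.006, "rz": 0.005}, {"tx": -15, "ty": 4, "tz": -14, "rx": 0.004, "ry": 0.006, "rz": 0.005}, {"tx": -15, "ty": 0, "tz": -8, "rx": 0, "ry": 0, "rz": 0}, {"tx": -5, "ty": 0, "tz": 0, "rx": 0, "ry": 0, "rz": 0}, {"tx": 0, "ty": 0, "tz": 0, "rx": 0, "ry": 0, "rz": 0}]}}

```text
t: 15.42
ee_pos: [478.8, -91.4, 159.1]
eef_rot: [-1.3, 1.565, 1.751]
contact_force: [0.6, 0.3, -0.6]
opening: 87.8
```

```bash
python3 - <<'E'
from h import *
print(telemetry.get_state()['qpos'].round(3))
goto([458,-92.5,66],-94.3)
E
```

```text
[ 0.395  0.803 -0.489  2.081  0.84   0.463 -2.406]
t 15.42 pos [478.8 -91.4 159.1] jaw -95.2 q7 -2.41 open 87.8 F [ 0.6  0.3 -0.6]
dworld [-20.8  -1.1 -93.1] dtool [93.1  3.5 20.4] rotvec [-0.016  0.001  0.005] n 3
[31, 1.2, 7] [-0.005  0.     0.002]
[31, 1.1, 7] [-0.005  0.     0.002]
[31, 1.0, 7] [-0.005  0.     0.002]
```

Call:
{"name": "move_arm", "arguments": {"series": [{"tx": 8, "ty": 1, "tz": 0, "rx": -0.005, "ry": -0.05, "rz": 0.002}, {"tx": 15, "ty": 1, "tz": 2, "rx": -0.005, "ry": -0.06, "rz": 0.002}, {"tx": 15, "ty": 1, "tz": 4, "rx": -0.005, "ry": -0.06, "rz": 0}, {"tx": 8, "ty": 0, "tz": 4, "rx": 0, "ry": 0, "rz": 0}, {"tx": 0, "ty": 0, "tz": 0, "rx": 0, "ry": 0, "rz": 0}]}}

```text
t: 15.83
ee_pos: [460.2, -91.7, 111.4]
eef_rot: [-0.001, 1.387, 3.061]
contact_force: [-0.8, -0.0, -0.1]
opening: 87.9
```

```bash
python3 - <<'E'
from h import *
st=telemetry.get_state()
print(st['qpos'].round(3)); R=Ro.from_euler('xyz',st['eef_rot']).as_matrix(); print(R.round(3)); t=st['ee_pos']+R[:,0]*64; print('tip',t.round(1), 'to go tool',(R.T@(np.array([455,-92,3])-t)).round(1))
goto([465,-92.5,67],-94.3)
E
```

```text
[ 0.411  0.93  -0.529  2.009  0.758  0.615 -2.314]
[[-0.182 -0.08  -0.98 ]
 [ 0.015 -0.997  0.079]
 [-0.983 -0.     0.183]]
tip [448.6 -90.8  48.5] to go tool [ 43.5   0.7 -14.7]
t 15.83 pos [460.2 -91.7 111.4] jaw -94.6 q7 -2.31 open 87.9 F [-0.8 -0.  -0.1]
dworld [  4.8  -0.8 -44.4] dtool [ 42.8   0.4 -12.9] rotvec [-0.005  0.184  0.001] n 2
[21, 0.2, -6] [-0.002  0.092  0.   ]
[22, 0.2, -4] [-0.002  0.092  0.   ]
```

Tilting the fingers back 10° brings q6 to a comfortable 0.6. So I can grip the rear directly and keep the tilt through insertion.

Call:
{"name": "move_arm", "arguments": {"series": [{"tx": 2, "ty": -0.5, "tz": 10, "rx": 0, "ry": 0, "rz": 0}, {"tx": 5, "ty": -0.5, "tz": 12, "rx": 0, "ry": 0, "rz": 0}, {"tx": 6, "ty": 0, "tz": 6, "rx": 0, "ry": 0, "rz": 0}, {"tx": 5, "ty": 0, "tz": 0, "rx": 0, "ry": 0, "rz": 0}, {"tx": 0, "ty": 0, "tz": 0, "rx": 0, "ry": 0, "rz": 0}, {"tx": 0, "ty": 0, "tz": 0, "rx": 0, "ry": 0, "rz": 0}]}}

```text
t: 16.33
ee_pos: [425.6, -86.3, 96.7]
eef_rot: [0.011, 1.382, 3.071]
contact_force: [-0.3, 0.4, 0.7]
opening: 88.0
```

```bash
cat >> h.py <<'E'
def tip(T,off=64):
    st=telemetry.get_state()
    R=Ro.from_euler('xyz',st['eef_rot']).as_matrix(); t=st['ee_pos']+R[:,0]*off
    print('t',round(st['t'],2),'q',st['qpos'].round(2),'tip',t.round(1),'togo tool',(R.T@(np.array(T)-t)).round(1),'xaxis',R[:,0].round(3),'jaw',np.degrees(np.arctan2(R[1,1],R[0,1])).round(1),'F',st['contact_force'].round(1),'open',round(float(st['opening']),1))
E
python3 - <<'E'
from h import *
tip([412,-89,3.5])
E
```

```text
t 16.33 q [ 0.37  0.93 -0.46  2.11  0.83  0.5  -2.41] tip [413.6 -85.5  33.8] togo tool [30.   3.6 -4.5] xaxis [-0.188  0.013 -0.982] jaw -94.6 F [-0.3  0.4  0.7] open 88.0
```

Call:
{"name": "move_arm", "arguments": {"series": [{"tx": 4, "ty": 2, "tz": -2, "rx": 0, "ry": 0.003, "rz": 0}, {"tx": 7, "ty": 1, "tz": -3, "rx": 0, "ry": 0.003, "rz": 0}, {"tx": 7, "ty": 0, "tz": -1, "rx": 0, "ry": 0, "rz": 0}, {"tx": 5, "ty": 0, "tz": 0, "rx": 0, "ry": 0, "rz": 0}, {"tx": 0, "ty": 0, "tz": 0, "rx": 0, "ry": 0, "rz": 0}, {"tx": 0, "ty": 0, "tz": 0, "rx": 0, "ry": 0, "rz": 0}]}}

```text
t: 16.83
ee_pos: [429.5, -89.9, 70.3]
eef_rot: [0.011, 1.392, 3.07]
contact_force: [-0.4, -0.3, -0.5]
opening: 87.9
```

```bash
python3 - <<'E'
from h import *
tip([412,-89,3.5])
E
```

```text
t 16.83 q [ 0.35  0.98 -0.41  2.11  0.89  0.44 -2.45] tip [418.2 -89.    7.4] togo tool [4.9 0.5 5.4] xaxis [-0.178  0.013 -0.984] jaw -94.7 F [-0.4 -0.3 -0.5] open 87.9
```

Call:
{"name": "move_arm", "arguments": {"series": [{"tx": 1.5, "ty": 0.5, "tz": 4, "rx": 0, "ry": 0, "rz": 0}, {"tx": 2, "ty": 0, "tz": 2, "rx": 0, "ry": 0, "rz": 0}, {"tx": 1, "ty": 0, "tz": 0, "rx": 0, "ry": 0, "rz": 0}, {"tx": 0, "ty": 0, "tz": 0, "rx": 0, "ry": 0, "rz": 0}]}}

```text
t: 17.17
ee_pos: [422.0, -89.7, 66.7]
eef_rot: [0.009, 1.392, 3.068]
contact_force: [0.4, -0.2, 0.1]
opening: 88.1
```

```bash
python3 - <<'E'
from h import *
tip([412,-89,3.5])
E
```

```text
t 17.17 q [ 0.33  0.98 -0.38  2.13  0.92  0.41 -2.48] tip [410.6 -88.8   3.8] togo tool [ 0.   0.  -1.5] xaxis [-0.178  0.013 -0.984] jaw -94.7 F [ 0.4 -0.2  0.1] open 88.1
```

Call:
{"name": "move_arm", "arguments": {"series": [{"tx": 0, "ty": 0, "tz": 0, "rx": 0, "ry": 0, "rz": 0}, {"tx": 0, "ty": 0, "tz": 0, "rx": 0, "ry": 0, "rz": 0}, {"tx": 0, "ty": 0, "tz": 0, "rx": 0, "ry": 0, "rz": 0}, {"tx": 0, "ty": 0, "tz": 0, "rx": 0, "ry": 0, "rz": 0}, {"tx": 0, "ty": 0, "tz": 0, "rx": 0, "ry": 0, "rz": 0}, {"tx": 0, "ty": 0, "tz": 0, "rx": 0, "ry": 0, "rz": 0}, {"tx": 0, "ty": 0, "tz": 0, "rx": 0, "ry": 0, "rz": 0}], "hand": 0}}

```text
t: 17.75
ee_pos: [422.4, -89.7, 67.2]
eef_rot: [0.009, 1.393, 3.068]
contact_force: [-0.1, 0.2, -0.3]
opening: 48.9
```

Call:
{"name": "move_arm", "arguments": {"series": [{"tx": -8, "ty": 0, "tz": 0, "rx": 0, "ry": 0, "rz": 0}, {"tx": -15, "ty": 0, "tz": -5, "rx": 0, "ry": 0, "rz": 0}, {"tx": -18, "ty": 0, "tz": -5, "rx": 0, "ry": 0, "rz": 0}, {"tx": -18, "ty": 0, "tz": -5, "rx": 0, "ry": 0, "rz": 0}, {"tx": -10, "ty": 0, "tz": 0, "rx": 0, "ry": 0, "rz": 0}, {"tx": 0, "ty": 0, "tz": 0, "rx": 0, "ry": 0, "rz": 0}]}}

```text
t: 18.25
ee_pos: [449.3, -91.6, 136.8]
eef_rot: [0.005, 1.388, 3.065]
contact_force: [0.2, 0.6, -1.4]
opening: 49.2
```

```bash
python3 - <<'E'
from h import *
tip([440,79,110])
snap('wrist','w13'); snap('side','d13',(150,180,450,400),2.5)
E
```

```text
t 18.25 q [ 0.43  0.88 -0.56  2.04  0.73  0.64 -2.3 ] tip [437.7 -90.7  73.9] togo tool [ -33.6 -169.3   17.9] xaxis [-0.181  0.014 -0.983] jaw -94.7 F [ 0.2  0.6 -1.4] open 49.2
```

View pics/w13.png

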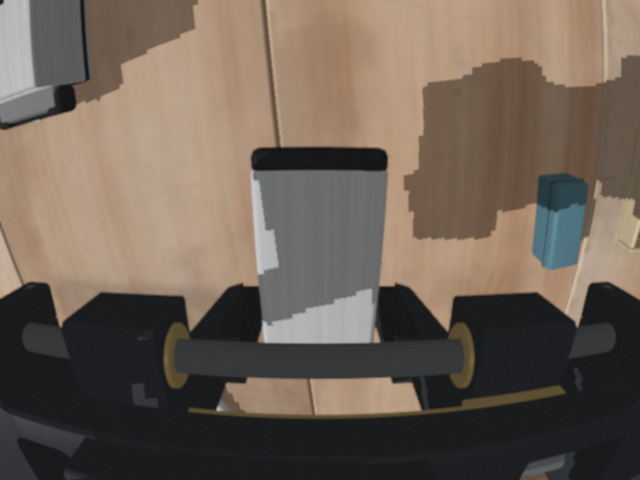

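View pics/d13.png

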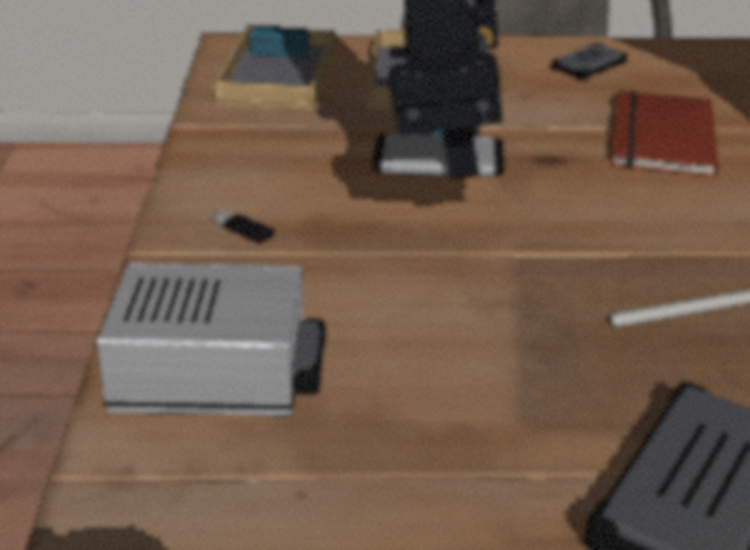

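```bash
cat >> h.py <<'E'
def tgo(T,jaw,tilt,off=64,n=None):
    """tip target with tilt (rad, tips toward -tool z*-1 i.e. x->+z)"""
    st=telemetry.get_state(); R=Ro.from_euler('xyz',st['eef_rot']).as_matrix()
    a=np.radians(jaw); y=np.array([np.cos(a),np.sin(a),0]); x=np.array([0,0,-1.]); G=np.c_[x,y,np.cross(x,y)]@Ro.from_rotvec([0,-tilt,0]).as_matrix()
    rv=Ro.from_matrix(R.T@G).as_rotvec(); p=np.array(T)-G[:,0]*off; d=p-st['ee_pos']
    print('t',round(st['t'],2),'q',st['qpos'].round(2),'tip',(st['ee_pos']+R[:,0]*off).round(1),'dtool',(R.T@d).round(1),'rv',rv.round(3),'F',st['contact_force'].round(1),'open',round(float(st['opening']),1))
E
python3 - <<'E'
from h import *
tgo([460,78,100],-92.2,0.181)
E
```

```text
t 18.35 q [ 0.43  0.88 -0.56  2.04  0.73  0.64 -2.3 ] tip [436.5 -90.8  72.4] dtool [ -29.1 -170.6   -4.2] rv [-0.042  0.004  0.006] F [-0.1 -0.2 -0.7] open 49.2
```

Call:
{"name": "move_arm", "arguments": {"series": [{"tx": -6, "ty": -12, "tz": -6, "rx": -0.01, "ry": 0.001, "rz": 0.002}, {"tx": -8, "ty": -24, "tz": -6, "rx": -0.01, "ry": 0.001, "rz": 0.002}, {"tx": -8, "ty": -26, "tz": -3, "rx": -0.01, "ry": 0.001, "rz": 0.001}, {"tx": -6, "ty": -22, "tz": 0, "rx": -0.01, "ry": 0.001, "rz": 0.001}, {"tx": 0, "ty": -12, "tz": 0, "rx": 0, "ry": 0, "rz": 0}, {"tx": 0, "ty": 0, "tz": 0, "rx": 0, "ry": 0, "rz": 0}]}}

```text
t: 18.85
ee_pos: [473.2, 9.7, 158.1]
eef_rot: [-0.006, 1.381, 3.098]
contact_force: [0.0, 0.6, -0.0]
opening: 49.4
```

```bash
python3 - <<'E'
from h import *
tgo([460,78,100],-92.2,0.181)
E
```

```text
t 18.85 q [ 0.26  0.86 -0.61  1.98  0.65  0.71 -2.38] tip [461.1  10.2  95.3] dtool [ -3.9 -67.8   5. ] rv [0.001 0.009 0.001] F [ 0.   0.6 -0. ] open 49.4
```

Call:
{"name": "move_arm", "arguments": {"series": [{"tx": -1, "ty": -10, "tz": 2, "rx": 0, "ry": 0.003, "rz": 0}, {"tx": -1, "ty": -18, "tz": 2, "rx": 0, "ry": 0.003, "rz": 0}, {"tx": 0, "ty": -18, "tz": 0, "rx": 0, "ry": 0.003, "rz": 0}, {"tx": 0, "ty": -12, "tz": 0, "rx": 0, "ry": 0, "rz": 0}, {"tx": 0, "ty": -5, "tz": 0, "rx": 0, "ry": 0, "rz": 0}, {"tx": 0, "ty": 0, "tz": 0, "rx": 0, "ry": 0, "rz": 0}, {"tx": 0, "ty": 0, "tz": 0, "rx": 0, "ry": 0, "rz": 0}]}}

```text
t: 19.43
ee_pos: [469.5, 75.2, 158.7]
eef_rot: [0.018, 1.384, 3.122]
contact_force: [0.3, -0.5, -1.6]
opening: 49.3
```

```bash
python3 - <<'E'
from h import *
tgo([465,78,45],-92.2,0.181)
E
```

```text
t 19.43 q [ 0.13  0.86 -0.61  1.97  0.63  0.7  -2.49] tip [457.6  75.4  95.8] dtool [ 48.6  -2.8 -16.2] rv [ 0.001  0.006 -0.004] F [ 0.3 -0.5 -1.6] open 49.3
```

Descend in front of the rack.

Call:
{"name": "move_arm", "arguments": {"series": [{"tx": 6, "ty": -1.5, "tz": -2, "rx": 0, "ry": 0.003, "rz": -0.002}, {"tx": 10, "ty": -1, "tz": -4, "rx": 0, "ry": 0.003, "rz": -0.002}, {"tx": 10, "ty": 0, "tz": -4, "rx": 0, "ry": 0, "rz": 0}, {"tx": 8, "ty": 0, "tz": -2, "rx": 0, "ry": 0, "rz": 0}, {"tx": 4, "ty": 0, "tz": 0, "rx": 0, "ry": 0, "rz": 0}, {"tx": 0, "ty": 0, "tz": 0, "rx": 0, "ry": 0, "rz": 0}, {"tx": 0, "ty": 0, "tz": 0, "rx": 0, "ry": 0, "rz": 0}]}}

```text
t: 20.02
ee_pos: [474.6, 72.2, 112.9]
eef_rot: [0.022, 1.387, 3.119]
contact_force: [-0.6, -0.7, -0.8]
opening: 49.3
```

```bash
python3 - <<'E'
from h import *
tgo([466,78,45],-92.2,0.181)
snap('wrist','w14'); snap('side','d14',(150,250,400,400),3)
E
```

```text
t 20.02 q [ 0.1   0.94 -0.55  1.98  0.69  0.61 -2.54] tip [462.8  72.5  50. ] dtool [ 4.3 -5.5 -3.6] rv [-0.007  0.003 -0.003] F [-0.6 -0.7 -0.8] open 49.3
```

View pics/w14.png

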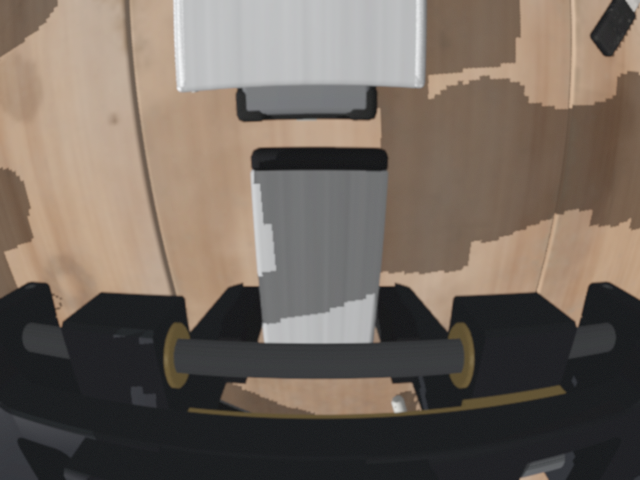

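View pics/d14.png

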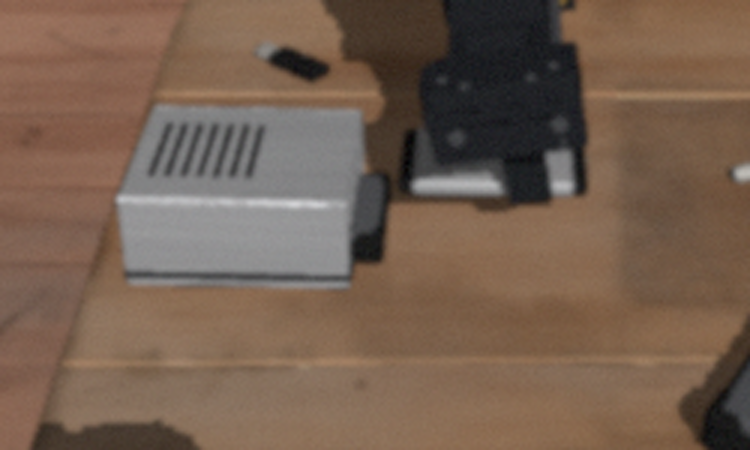

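Call:
{"name": "move_arm", "arguments": {"series": [{"tx": 2, "ty": -3, "tz": -1, "rx": -0.004, "ry": 0.002, "rz": -0.002}, {"tx": 2, "ty": -2.5, "tz": -1, "rx": -0.003, "ry": 0, "rz": 0}, {"tx": 0, "ty": 0, "tz": 0, "rx": 0, "ry": 0, "rz": 0}, {"tx": 0, "ty": 0, "tz": 0, "rx": 0, "ry": 0, "rz": 0}]}}

```text
t: 20.45
ee_pos: [476.9, 78.9, 109.7]
eef_rot: [-0.006, 1.392, 3.099]
contact_force: [0.6, 0.4, -0.0]
opening: 49.7
```

```bash
python3 - <<'E'
from h import *
tgo([466,78,45],-92.2,0.181)
E
```

```text
t 20.45 q [ 0.09  0.94 -0.54  1.97  0.7   0.6  -2.54] tip [465.5  79.4  46.7] dtool [ 1.6  1.4 -1. ] rv [ 0.002 -0.002  0.001] F [ 0.6  0.4 -0. ] open 49.7
```

Call:
{"name": "move_arm", "arguments": {"series": [{"tx": 0.5, "ty": 1, "tz": -6, "rx": 0, "ry": 0, "rz": 0}, {"tx": -1.5, "ty": 0, "tz": -8, "rx": 0, "ry": 0, "rz": 0}, {"tx": -1.3, "ty": 0, "tz": -7, "rx": 0, "ry": 0, "rz": 0}, {"tx": -0.5, "ty": 0, "tz": -3, "rx": 0, "ry": 0, "rz": 0}, {"tx": 0, "ty": 0, "tz": 0, "rx": 0, "ry": 0, "rz": 0}, {"tx": 0, "ty": 0, "tz": 0, "rx": 0, "ry": 0, "rz": 0}]}}

```text
t: 20.95
ee_pos: [504.8, 76.9, 108.4]
eef_rot: [-0.009, 1.394, 3.095]
contact_force: [-0.3, 0.3, -1.1]
opening: 49.1
```

```bash
python3 - <<'E'
from h import *
tgo([527,75.6,45],-92.2,0.181)
snap('wrist','w15'); snap('side','d15',(150,250,400,400),3)
E
```

```text
t 20.95 q [ 0.11  0.97 -0.56  1.89  0.68  0.67 -2.49] tip [493.6  77.4  45.4] dtool [ -5.5   0.4 -33.3] rv [ 0.001 -0.004  0.001] F [-0.3  0.3 -1.1] open 49.1
```

View pics/w15.png

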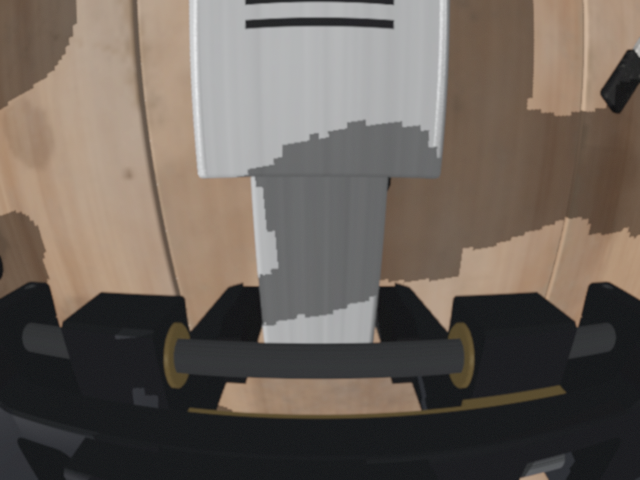

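View pics/d15.png

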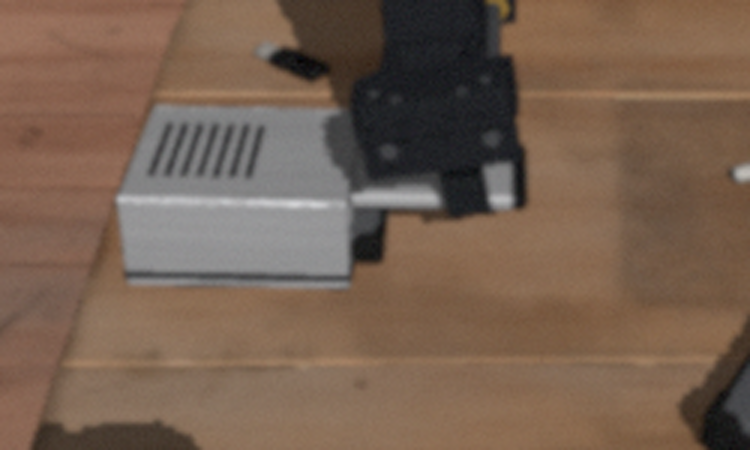

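Call:
{"name": "move_arm", "arguments": {"series": [{"tx": -1.2, "ty": 0, "tz": -7, "rx": 0, "ry": -0.002, "rz": 0}, {"tx": -1.7, "ty": 0, "tz": -9, "rx": 0, "ry": -0.002, "rz": 0}, {"tx": -1.7, "ty": 0, "tz": -9, "rx": 0, "ry": 0, "rz": 0}, {"tx": -1.7, "ty": 0, "tz": -9, "rx": 0, "ry": 0, "rz": 0}, {"tx": -1, "ty": 0, "tz": -6, "rx": 0, "ry": 0, "rz": 0}, {"tx": -0.4, "ty": 0, "tz": -2, "rx": 0, "ry": 0, "rz": 0}, {"tx": 0, "ty": 0, "tz": 0, "rx": 0, "ry": 0, "rz": 0}, {"tx": 0, "ty": 0, "tz": 0, "rx": 0, "ry": 0, "rz": 0}]}}

```text
t: 21.72
ee_pos: [548.7, 74.9, 108.4]
eef_rot: [-0.002, 1.386, 3.105]
contact_force: [-0.7, 0.2, -0.7]
opening: 49.5
```

```bash
python3 - <<'E'
from h import *
tgo([540,75.2,43],-92.2,0.181)
E
```

```text
t 21.72 q [ 0.13  1.   -0.59  1.75  0.64  0.78 -2.4 ] tip [536.9  75.3  45.4] dtool [ 1.8  0.  -3.2] rv [ 0.003  0.004 -0.   ] F [-0.7  0.2 -0.7] open 49.5
```

Call:
{"name": "move_arm", "arguments": {"series": [{"tx": 2, "ty": 0, "tz": -1, "rx": 0, "ry": 0, "rz": 0}, {"tx": 0, "ty": 0, "tz": 0, "rx": 0, "ry": 0, "rz": 0}]}}

```text
t: 21.88
ee_pos: [548.5, 74.8, 106.0]
eef_rot: [0.0, 1.385, 3.108]
contact_force: [0.3, 0.4, -1.4]
opening: 49.5
```

Call:
{"name": "move_arm", "arguments": {"series": [{"tx": 0, "ty": 0, "tz": 0, "rx": 0, "ry": 0, "rz": 0}, {"tx": 0, "ty": 0, "tz": 0, "rx": 0, "ry": 0, "rz": 0}, {"tx": 0, "ty": 0, "tz": 0, "rx": 0, "ry": 0, "rz": 0}, {"tx": 0, "ty": 0, "tz": 0, "rx": 0, "ry": 0, "rz": 0}], "hand": 1}}

```text
t: 22.22
ee_pos: [547.5, 75.1, 106.3]
eef_rot: [0.002, 1.384, 3.11]
contact_force: [1.0, 1.4, -0.9]
opening: 74.1
```

Call:
{"name": "move_arm", "arguments": {"series": [{"tx": -10, "ty": 0, "tz": 2, "rx": 0, "ry": 0, "rz": 0}, {"tx": -16, "ty": 0, "tz": 4, "rx": 0, "ry": 0, "rz": 0}, {"tx": -12, "ty": 0, "tz": 12, "rx": 0, "ry": 0.04, "rz": 0}, {"tx": 0, "ty": 0, "tz": 20, "rx": 0, "ry": 0.05, "rz": 0}, {"tx": 0, "ty": 0, "tz": 22, "rx": 0, "ry": 0.05, "rz": 0}, {"tx": 0, "ty": 0, "tz": 20, "rx": 0, "ry": 0.04, "rz": 0}, {"tx": 0, "ty": 0, "tz": 10, "rx": 0, "ry": 0, "rz": 0}, {"tx": 0, "ty": 0, "tz": 0, "rx": 0, "ry": 0, "rz": 0}, {"tx": 0, "ty": 0, "tz": 0, "rx": 0, "ry": 0, "rz": 0}]}}

```text
t: 22.97
ee_pos: [463.9, 79.0, 160.6]
eef_rot: [-2.464, 1.561, 0.641]
contact_force: [0.3, 1.0, -0.6]
opening: 88.3
```

```bash
python3 - <<'E'
from h import *
tgo([485,77,37],-92.2,0)
snap('wrist','w16'); 
E
```

```text
t 22.97 q [-0.05  0.77 -0.34  2.14  0.76  0.34 -2.64] tip [464.4  79.4  96.6] dtool [ 59.7   1.6 -20.8] rv [ 0.001 -0.007  0.006] F [ 0.3  1.  -0.6] open 88.3
```

View pics/w16.png

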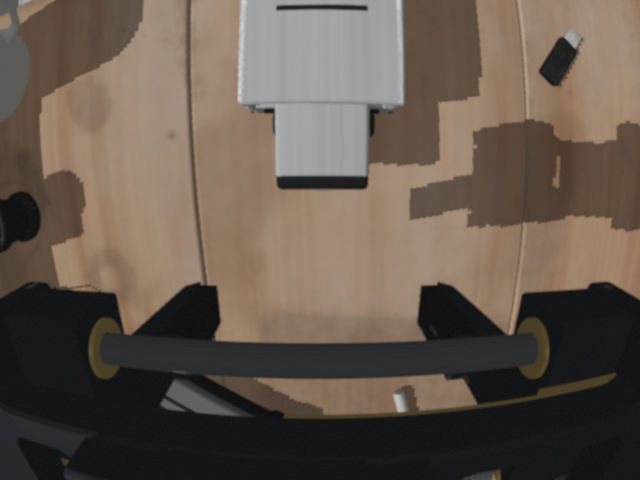

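Slim is in, with its tail at row 188. But q7 is at -2.64, near its limit of -2.66, so I'll flip the wrist half a turn, which gives the same grasp with more joint room.

Call:
{"name": "move_arm", "arguments": {"series": [{"tx": -5, "ty": 0, "tz": -3, "rx": -0.08, "ry": 0, "rz": 0}, {"tx": -5, "ty": 0, "tz": -3, "rx": -0.12, "ry": 0, "rz": 0}, {"tx": 0, "ty": 0, "tz": 0, "rx": -0.12, "ry": 0, "rz": 0}, {"tx": 0, "ty": 0, "tz": 0, "rx": -0.12, "ry": 0, "rz": 0}, {"tx": 0, "ty": 0, "tz": 0, "rx": -0.12, "ry": 0, "rz": 0}, {"tx": 0, "ty": 0, "tz": 0, "rx": -0.12, "ry": 0, "rz": 0}, {"tx": 0, "ty": 0, "tz": 0, "rx": -0.12, "ry": 0, "rz": 0}, {"tx": 0, "ty": 0, "tz": 0, "rx": -0.12, "ry": 0, "rz": 0}, {"tx": 0, "ty": 0, "tz": 0, "rx": -0.12, "ry": 0, "rz": 0}, {"tx": 0, "ty": 0, "tz": 0, "rx": -0.12, "ry": 0, "rz": 0}], "hand": 0.45}}

```text
t: 23.85
ee_pos: [487.5, 79.5, 172.4]
eef_rot: [2.555, 1.541, 0.572]
contact_force: [0.2, -0.3, 0.7]
opening: 39.4
```

```bash
python3 - <<'E'
from h import *
tgo([485,77,37],87.8,0)
E
```

```text
t 23.85 q [ 0.18  0.83 -0.71  2.07  1.01  0.6  -1.67] tip [489.1  80.5 108.4] dtool [71.3 -2.5  5. ] rv [-1.945 -0.    -0.035] F [ 0.2 -0.3  0.7] open 39.4
```

Call:
{"name": "move_arm", "arguments": {"series": [{"tx": 0, "ty": 0, "tz": 0, "rx": -0.12, "ry": 0, "rz": 0}, {"tx": 0, "ty": 0, "tz": 0, "rx": -0.12, "ry": 0, "rz": 0}, {"tx": 0, "ty": 0, "tz": 0, "rx": -0.12, "ry": 0, "rz": 0}, {"tx": 0, "ty": 0, "tz": 0, "rx": -0.12, "ry": 0, "rz": 0}, {"tx": 0, "ty": 0, "tz": 0, "rx": -0.12, "ry": 0, "rz": 0}, {"tx": 0, "ty": 0, "tz": 0, "rx": -0.12, "ry": 0, "rz": 0}, {"tx": 0, "ty": 0, "tz": 0, "rx": -0.12, "ry": 0, "rz": 0}, {"tx": 0, "ty": 0, "tz": 0, "rx": -0.12, "ry": 0, "rz": 0}, {"tx": 0, "ty": 0, "tz": 0, "rx": -0.12, "ry": 0, "rz": 0}, {"tx": 0, "ty": 0, "tz": 0, "rx": -0.12, "ry": 0, "rz": 0}]}}

```text
t: 24.68
ee_pos: [505.5, 75.4, 174.0]
eef_rot: [1.348, 1.522, 0.593]
contact_force: [0.3, -0.3, 0.2]
opening: 39.9
```

```bash
python3 - <<'E'
from h import *
tgo([485,77,37],87.8,0)
E
```

```text
t 24.68 q [ 0.32  0.93 -0.97  2.03  1.14  0.8  -0.53] tip [508.1  77.2 110.1] dtool [ 72.1 -16.4 -16.8] rv [-0.716  0.027 -0.042] F [ 0.3 -0.3  0.2] open 39.9
```

Call:
{"name": "move_arm", "arguments": {"series": [{"tx": 0, "ty": -3, "tz": -2, "rx": -0.115, "ry": 0.004, "rz": -0.006}, {"tx": 0, "ty": -3, "tz": -3, "rx": -0.115, "ry": 0.004, "rz": -0.006}, {"tx": 0, "ty": -3, "tz": -4, "rx": -0.115, "ry": 0.004, "rz": -0.006}, {"tx": 0, "ty": -2, "tz": -4, "rx": -0.115, "ry": 0.004, "rz": -0.006}, {"tx": 0, "ty": 0, "tz": -4, "rx": -0.115, "ry": 0.004, "rz": -0.006}, {"tx": 0, "ty": 0, "tz": -4, "rx": -0.1, "ry": 0.004, "rz": -0.006}, {"tx": 0, "ty": 0, "tz": 0, "rx": 0, "ry": 0, "rz": 0}, {"tx": 0, "ty": 0, "tz": 0, "rx": 0, "ry": 0, "rz": 0}, {"tx": 0, "ty": 0, "tz": 0, "rx": 0, "ry": 0, "rz": 0}]}}

```text
t: 25.43
ee_pos: [494.1, 70.0, 174.4]
eef_rot: [0.854, 1.551, 0.774]
contact_force: [-0.3, 0.8, -0.1]
opening: 39.8
```

```bash
python3 - <<'E'
from h import *
tgo([485,77,37],87.8,0)
E
```

```text
t 25.43 q [ 0.37  0.98 -1.08  2.04  1.17  0.91  0.11] tip [495.   70.9 110.4] dtool [ 73.4   5.1 -10.6] rv [-0.042  0.013 -0.015] F [-0.3  0.8 -0.1] open 39.8
```

Call:
{"name": "move_arm", "arguments": {"series": [{"tx": 8, "ty": 2, "tz": -4, "rx": -0.02, "ry": 0.006, "rz": -0.007}, {"tx": 15, "ty": 2, "tz": -4, "rx": -0.02, "ry": 0.006, "rz": -0.007}, {"tx": 16, "ty": 1, "tz": -2, "rx": 0, "ry": 0, "rz": 0}, {"tx": 16, "ty": 0, "tz": 0, "rx": 0, "ry": 0, "rz": 0}, {"tx": 10, "ty": 0, "tz": 0, "rx": 0, "ry": 0, "rz": 0}, {"tx": 4, "ty": 0, "tz": 0, "rx": 0, "ry": 0, "rz": 0}, {"tx": 0, "ty": 0, "tz": 0, "rx": 0, "ry": 0, "rz": 0}, {"tx": 0, "ty": 0, "tz": 0, "rx": 0, "ry": 0, "rz": 0}]}}

```text
t: 26.1
ee_pos: [486.9, 76.5, 100.8]
eef_rot: [-0.229, 1.567, -0.279]
contact_force: [-0.5, 0.3, 0.6]
opening: 39.7
```

```bash
python3 - <<'E'
from h import *
tgo([529,75.4,34],87.8,0)
snap('wrist','w17');snap('side','d17',(150,250,400,400),3)
E
```

```text
t 26.1 q [ 0.31  1.09 -0.99  2.07  1.35  0.87 -0.02] tip [487.1  76.5  36.8] dtool [ 3.   1.  42.1] rv [-0.011  0.003  0.001] F [-0.5  0.3  0.6] open 39.7
```

View pics/d17.png

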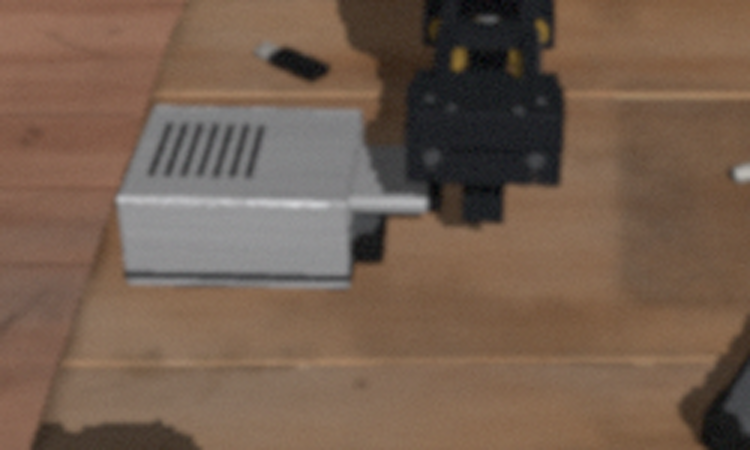

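Aligned. Now push the slim drive in.

Call:
{"name": "move_arm", "arguments": {"series": [{"tx": 1, "ty": 0.5, "tz": 6, "rx": -0.005, "ry": 0, "rz": 0}, {"tx": 1, "ty": 0, "tz": 7, "rx": -0.005, "ry": 0, "rz": 0}, {"tx": 0, "ty": 0, "tz": 7, "rx": 0, "ry": 0, "rz": 0}, {"tx": 0, "ty": 0, "tz": 6, "rx": 0, "ry": 0, "rz": 0}, {"tx": 0, "ty": 0, "tz": 4, "rx": 0, "ry": 0, "rz": 0}, {"tx": 0, "ty": 0, "tz": 2, "rx": 0, "ry": 0, "rz": 0}, {"tx": 0, "ty": 0, "tz": 0, "rx": 0, "ry": 0, "rz": 0}]}}

```text
t: 26.78
ee_pos: [523.6, 75.7, 102.5]
eef_rot: [0.049, 1.561, 0.01]
contact_force: [-0.3, 0.0, -0.3]
opening: 39.6
```

```bash
python3 - <<'E'
from h import *
tgo([529,75.4,34],87.8,0)
E
```

```text
t 26.78 q [ 0.31  1.11 -1.    1.97  1.29  0.9   0.11] tip [524.2  75.7  38.5] dtool [ 4.6 -0.1  5.4] rv [-0.001  0.009 -0.   ] F [-0.3  0.  -0.3] open 39.6
```

Call:
{"name": "move_arm", "arguments": {"series": [{"tx": 2, "ty": 0, "tz": 2, "rx": 0, "ry": 0.004, "rz": 0}, {"tx": 2, "ty": 0, "tz": 3, "rx": 0, "ry": 0.004, "rz": 0}, {"tx": 0, "ty": 0, "tz": 2, "rx": 0, "ry": 0, "rz": 0}, {"tx": 0, "ty": 0, "tz": 2, "rx": 0, "ry": 0, "rz": 0}, {"tx": 0, "ty": 0, "tz": 2, "rx": 0, "ry": 0, "rz": 0}]}}

```text
t: 27.2
ee_pos: [529.0, 75.7, 98.0]
eef_rot: [-3.063, 1.559, -3.098]
contact_force: [-5.8, -0.3, 2.9]
opening: 39.6
```

```bash
python3 - <<'E'
from h import *
tgo([529,75.4,34],87.8,0)
E
```

```text
t 27.2 q [ 0.32  1.12 -1.    1.94  1.26  0.91  0.16] tip [528.3  75.7  34. ] dtool [ 0.  -0.3  0. ] rv [ 0.003 -0.011  0.001] F [-5.8 -0.3  2.9] open 39.6
```

Call:
{"name": "move_arm", "arguments": {"series": [{"tx": 0, "ty": 0, "tz": -10, "rx": 0, "ry": -0.005, "rz": 0}, {"tx": 0, "ty": 0, "tz": -15, "rx": 0, "ry": -0.005, "rz": 0}, {"tx": -15, "ty": 0, "tz": -10, "rx": 0, "ry": 0, "rz": 0}, {"tx": -28, "ty": 0, "tz": 0, "rx": 0, "ry": 0, "rz": 0}, {"tx": -28, "ty": 0, "tz": 0, "rx": 0, "ry": 0, "rz": 0}, {"tx": -20, "ty": 0, "tz": 0, "rx": 0, "ry": 0, "rz": 0}, {"tx": 0, "ty": 0, "tz": 0, "rx": 0, "ry": 0, "rz": 0}, {"tx": 0, "ty": 0, "tz": 0, "rx": 0, "ry": 0, "rz": 0}], "hand": 0.7}}

```text
t: 27.87
ee_pos: [492.9, 77.2, 190.5]
eef_rot: [-2.793, 1.566, -2.827]
contact_force: [-0.5, -0.2, -0.9]
opening: 61.9
```

```bash
python3 - <<'E'
from h import *
goto([606,-105,180],53)
snap('wrist','w18')
E
```

```text
t 27.87 pos [492.9  77.2 190.5] jaw 88.1 q7 0.19 open 61.9 F [-0.5 -0.2 -0.9]
dworld [ 113.1 -182.2  -10.5] dtool [  10.3 -178.3  119.2] rotvec [ 0.612 -0.004  0.003] n 6
[1.7, -30, 20] [ 0.102 -0.001  0.   ]
[1.7, -28, 23] [ 0.102 -0.001  0.   ]
[1.7, -25, 25] [ 0.102 -0.001  0.   ]
[1.7, -22, 28] [ 0.102 -0.001  0.   ]
[1.7, -19, 30] [ 0.102 -0.001  0.   ]
[1.7, -16, 32] [ 0.102 -0.001  0.   ]
```

View pics/w18.png

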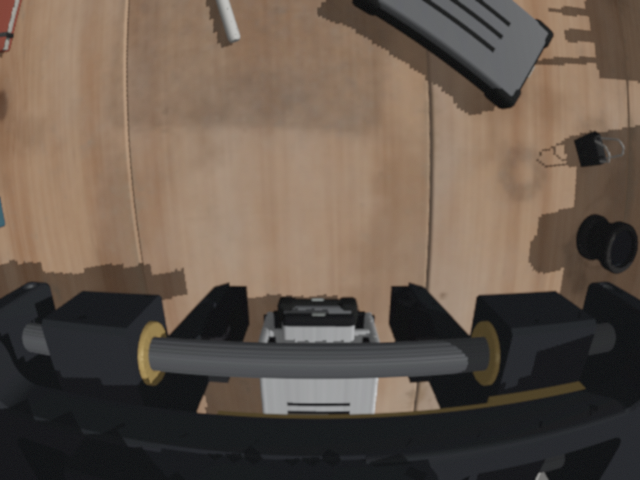

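Both drive tails are flush, at about (318,303). Now the stick.

Call:
{"name": "move_arm", "arguments": {"series": [{"tx": 0, "ty": -18, "tz": 12, "rx": 0.08, "ry": 0, "rz": 0}, {"tx": 0, "ty": -25, "tz": 18, "rx": 0.08, "ry": 0, "rz": 0}, {"tx": 0, "ty": -25, "tz": 22, "rx": 0.08, "ry": 0, "rz": 0}, {"tx": 0, "ty": -22, "tz": 23, "rx": 0.08, "ry": 0, "rz": 0}, {"tx": 0, "ty": -20, "tz": 24, "rx": 0.08, "ry": 0, "rz": 0}, {"tx": 0, "ty": -15, "tz": 22, "rx": 0.08, "ry": 0, "rz": 0}, {"tx": 0, "ty": -8, "tz": 14, "rx": 0.08, "ry": 0, "rz": 0}, {"tx": 0, "ty": 0, "tz": 0, "rx": 0, "ry": 0, "rz": 0}, {"tx": 0, "ty": 0, "tz": 0, "rx": 0, "ry": 0, "rz": 0}]}}

```text
t: 28.67
ee_pos: [590.5, -96.9, 176.7]
eef_rot: [-2.425, 1.552, -3.038]
contact_force: [-0.4, 0.7, 0.2]
opening: 61.7
```

```bash
python3 - <<'E'
from h import *
goto([606,-105,180],53)
snap('wrist','w19')
E
```

```text
t 28.67 pos [590.5 -96.9 176.7] jaw 54.8 q7 0.18 open 61.7 F [-0.4  0.7  0.2]
dworld [15.5 -8.1  3.3] dtool [-3.5  2.3 17.3] rotvec [ 0.032 -0.014  0.013] n 1
[-4, 2.3, 17] [ 0.032 -0.014  0.013]
```

View pics/w19.png

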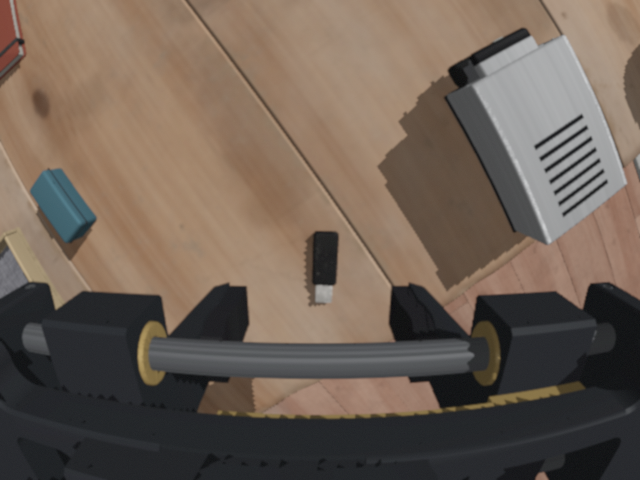

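The stick is at (325,265), nearly aligned with the tool.

```bash
python3 - <<'E'
from h import *
st=telemetry.get_state()
P=plane('wrist',[(326,232),(323,303)],6,st)[:,:2]; e=P[1]-P[0]; print(P.round(1),P.mean(0),np.linalg.norm(e),np.degrees(np.arctan2(e[1],e[0])))
m=P.mean(0); a=np.degrees(np.arctan2(e[1],e[0]))+90
u=e/np.linalg.norm(e); g=m-5*u; print('grip',g)
tgo([*g,20],a,0)
E
```

```text
[[ 584.8  -88.9]
 [ 627.7 -121.4]] [ 606.24026106 -105.14132962] 53.86740340535632 -37.091753004185335
grip [ 602.25190733 -102.12586372]
t 28.72 q [ 0.59  1.02 -0.99  1.71  0.99  1.02  0.18] tip [589.  -97.1 112.6] dtool [92.3  3.9 14.1] rv [ 0.034 -0.014  0.013] F [-0.7  0.4  0.4] open 62.0
```

Call:
{"name": "move_arm", "arguments": {"series": [{"tx": 8, "ty": 2, "tz": 5, "rx": 0.017, "ry": -0.007, "rz": 0.006}, {"tx": 18, "ty": 2, "tz": 5, "rx": 0.017, "ry": -0.007, "rz": 0.006}, {"tx": 20, "ty": 0, "tz": 3, "rx": 0, "ry": 0, "rz": 0}, {"tx": 20, "ty": 0, "tz": 0, "rx": 0, "ry": 0, "rz": 0}, {"tx": 14, "ty": 0, "tz": 0, "rx": 0, "ry": 0, "rz": 0}, {"tx": 6, "ty": 0, "tz": 0, "rx": 0, "ry": 0, "rz": 0}, {"tx": 0, "ty": 0, "tz": 0, "rx": 0, "ry": 0, "rz": 0}, {"tx": 0, "ty": 0, "tz": 0, "rx": 0, "ry": 0, "rz": 0}]}}

```text
t: 29.38
ee_pos: [600.9, -88.7, 84.3]
eef_rot: [2.316, 1.564, 1.691]
contact_force: [0.4, -0.3, 0.6]
opening: 61.8
```

```bash
python3 - <<'E'
from h import *
tgo([602.3,-102.1,2.5],52.9,0)
E
```

```text
t 29.38 q [ 0.54  1.14 -0.9   1.72  1.14  0.89  0.07] tip [600.8 -88.3  20.3] dtool [ 17.7 -10.1   9. ] rv [ 0.023 -0.005 -0.005] F [ 0.4 -0.3  0.6] open 61.8
```

Call:
{"name": "move_arm", "arguments": {"series": [{"tx": 0, "ty": -5, "tz": 5, "rx": 0.012, "ry": -0.003, "rz": -0.003}, {"tx": 2, "ty": -4, "tz": 4, "rx": 0.01, "ry": 0, "rz": 0}, {"tx": 2, "ty": 0, "tz": 0, "rx": 0, "ry": 0, "rz": 0}, {"tx": 0, "ty": 0, "tz": 0, "rx": 0, "ry": 0, "rz": 0}, {"tx": 0, "ty": 0, "tz": 0, "rx": 0, "ry": 0, "rz": 0}]}}

```text
t: 29.8
ee_pos: [604.8, -102.5, 83.3]
eef_rot: [1.012, 1.565, 0.363]
contact_force: [-0.6, 0.4, 0.2]
opening: 61.8
```

```bash
python3 - <<'E'
from h import *
tgo([602.3,-102.1,2.5],52.9,0)
E
```

```text
t 29.8 q [ 0.55  1.14 -0.89  1.71  1.14  0.89  0.07] tip [ 605.2 -102.3   19.3] dtool [16.8 -1.3 -2.3] rv [-0.001  0.003 -0.005] F [-0.6  0.4  0.2] open 61.8
```

Call:
{"name": "move_arm", "arguments": {"series": [{"tx": 4, "ty": -1, "tz": -1.5, "rx": 0, "ry": 0, "rz": -0.003}, {"tx": 5, "ty": -0.5, "tz": -1.5, "rx": 0, "ry": 0, "rz": 0}, {"tx": 4, "ty": -0.5, "tz": 0, "rx": 0, "ry": 0, "rz": 0}, {"tx": 2, "ty": 0, "tz": 0, "rx": 0, "ry": 0, "rz": 0}, {"tx": 0, "ty": 0, "tz": 0, "rx": 0, "ry": 0, "rz": 0}]}}

```text
t: 30.22
ee_pos: [601.1, -102.3, 67.4]
eef_rot: [0.497, 1.566, -0.152]
contact_force: [0.1, 0.4, 0.2]
opening: 61.9
```

```bash
python3 - <<'E'
from h import *
tgo([602.3,-102.1,2.5],52.9,0)
snap('wrist','w20')
E
```

```text
t 30.22 q [ 0.55  1.16 -0.87  1.72  1.17  0.87  0.05] tip [ 601.4 -102.4    3.4] dtool [1.  0.9 0.8] rv [-0.002  0.004 -0.002] F [0.1 0.4 0.2] open 61.9
```

View pics/w20.png

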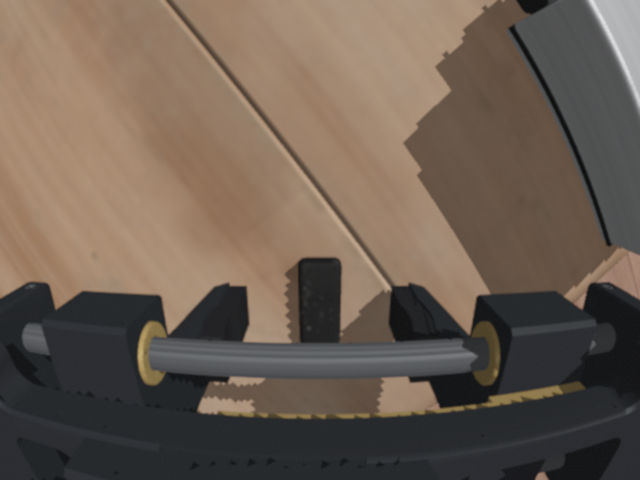

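The stick is centred between the fingers at (320,300), so I'll close.

Call:
{"name": "move_arm", "arguments": {"series": [{"tx": 0.7, "ty": 0, "tz": 0, "rx": 0, "ry": 0, "rz": 0}, {"tx": 0, "ty": 0, "tz": 0, "rx": 0, "ry": 0, "rz": 0}, {"tx": 0, "ty": 0, "tz": 0, "rx": 0, "ry": 0, "rz": 0}, {"tx": 0, "ty": 0, "tz": 0, "rx": 0, "ry": 0, "rz": 0}, {"tx": 0, "ty": 0, "tz": 0, "rx": 0, "ry": 0, "rz": 0}, {"tx": 0, "ty": 0, "tz": 0, "rx": 0, "ry": 0, "rz": 0}, {"tx": 0, "ty": 0, "tz": 0, "rx": 0, "ry": 0, "rz": 0}, {"tx": 0, "ty": 0, "tz": 0, "rx": 0, "ry": 0, "rz": 0}], "hand": 0}}

```text
t: 30.93
ee_pos: [601.6, -101.9, 67.2]
eef_rot: [0.614, 1.565, -0.035]
contact_force: [-0.0, -0.4, -0.5]
opening: 17.2
```

Call:
{"name": "move_arm", "arguments": {"series": [{"tx": -10, "ty": 0, "tz": 0, "rx": 0, "ry": 0, "rz": 0}, {"tx": -22, "ty": 0, "tz": 0, "rx": 0, "ry": 0, "rz": 0}, {"tx": -28, "ty": 0, "tz": 0, "rx": 0, "ry": 0, "rz": 0}, {"tx": -28, "ty": 0, "tz": 0, "rx": 0, "ry": 0, "rz": 0}, {"tx": -20, "ty": 0, "tz": 0, "rx": 0, "ry": 0, "rz": 0}, {"tx": 0, "ty": 0, "tz": 0, "rx": 0, "ry": 0, "rz": 0}]}}

```text
t: 31.43
ee_pos: [599.8, -101.1, 180.9]
eef_rot: [1.22, 1.569, 0.573]
contact_force: [0.5, -0.2, -0.7]
opening: 17.3
```

```bash
python3 - <<'E'
from h import *
snap('wrist','w21')
# trays from settled picture w3
c=lambda p:np.array(p)/1.8+[50,20]
d=np.load('w3.npy'); st=dict(ee_pos=d[:3],eef_rot=d[3:])
for nm,p in [('ct',[(489,80),(754,122),(733,280),(468,241)]),('st',[(472,342),(728,360),(708,508),(460,493)])]:
    P=plane('wrist',c(p),22,st)[:,:2]; print(nm,P.mean(0).round(1),[f"{np.linalg.norm(e):.0f}@{np.degrees(np.arctan2(e[1],e[0])):.1f}" for e in np.roll(P,-1,0)-P])
goto([458,-370,180],86)
E
```

```text
ct [ 599.2 -404. ] ['148@-95.0', '91@174.1', '149@83.8', '88@-6.6']
st [ 458.8 -398.8] ['147@-92.8', '92@179.0', '152@86.0', '89@-4.1']
t 31.48 pos [ 599.3 -101.4  179.4] jaw 52.9 q7 0.17 open 17.2 F [ 0.5  0.2 -1. ]
dworld [-141.3 -268.6    0.6] dtool [  -0.7 -299.5   49.2] rotvec [-0.577 -0.    -0.   ] n 8
[-0.1, -37, 6] [-0.072 -0.    -0.   ]
[-0.1, -38, 3] [-0.072 -0.    -0.   ]
[-0.1, -38, 0.7] [-0.072 -0.    -0.   ]
[-0.1, -38, -2.0] [-0.072 -0.    -0.   ]
[-0.1, -38, -5] [-0.072 -0.    -0.   ]
[-0.1, -37, -7] [-0.072 -0.    -0.   ]
[-0.1, -37, -10] [-0.072 -0.    -0.   ]
[-0.1, -36, -13] [-0.072 -0.    -0.   ]
```

View pics/w21.png

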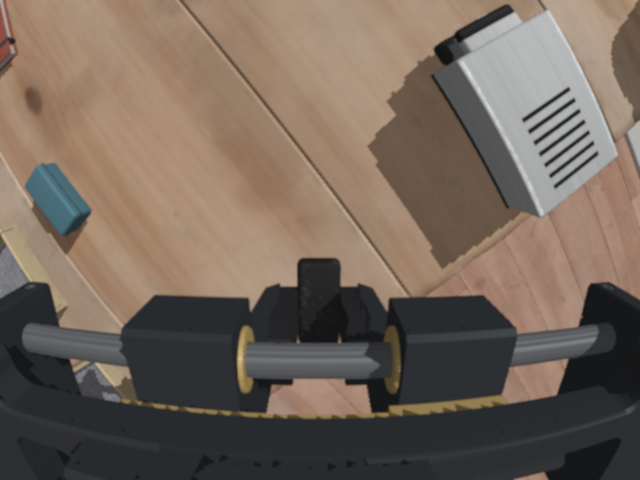

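Call:
{"name": "move_arm", "arguments": {"series": [{"tx": 0, "ty": -25, "tz": 5, "rx": -0.06, "ry": 0, "rz": 0}, {"tx": 0, "ty": -36, "tz": 3, "rx": -0.06, "ry": 0, "rz": 0}, {"tx": 0, "ty": -36, "tz": 1, "rx": -0.06, "ry": 0, "rz": 0}, {"tx": 0, "ty": -36, "tz": -1, "rx": -0.06, "ry": 0, "rz": 0}, {"tx": 0, "ty": -36, "tz": -4, "rx": -0.06, "ry": 0, "rz": 0}, {"tx": 0, "ty": -36, "tz": -6, "rx": -0.06, "ry": 0, "rz": 0}, {"tx": 0, "ty": -34, "tz": -8, "rx": -0.06, "ry": 0, "rz": 0}, {"tx": 0, "ty": -28, "tz": -9, "rx": -0.06, "ry": 0, "rz": 0}, {"tx": 0, "ty": -18, "tz": -9, "rx": -0.06, "ry": 0, "rz": 0}, {"tx": 0, "ty": 0, "tz": 0, "rx": 0, "ry": 0, "rz": 0}]}}

```text
t: 32.32
ee_pos: [449.4, -364.4, 169.5]
eef_rot: [2.695, 1.558, 2.621]
contact_force: [0.1, -0.5, 0.6]
opening: 17.5
```

Call:
{"name": "move_arm", "arguments": {"series": [{"tx": 0, "ty": 0, "tz": 0, "rx": 0, "ry": 0, "rz": 0}, {"tx": 0, "ty": 0, "tz": 0, "rx": 0, "ry": 0, "rz": 0}]}}

```text
t: 32.48
ee_pos: [448.0, -364.6, 167.7]
eef_rot: [2.65, 1.555, 2.572]
contact_force: [0.1, -0.2, -0.8]
opening: 17.1
```

```bash
python3 - <<'E'
from h import *
tgo([459,-372,40],86.5,0)
snap('wrist','w22')
E
```

```text
t 32.48 q [ 1.16  1.06 -1.09  1.78  1.09  1.06  1.13] tip [ 447.1 -364.1  103.7] dtool [63.5 -7.  12.5] rv [-0.017 -0.014 -0.008] F [ 0.1 -0.2 -0.8] open 17.1
```

View pics/w22.png

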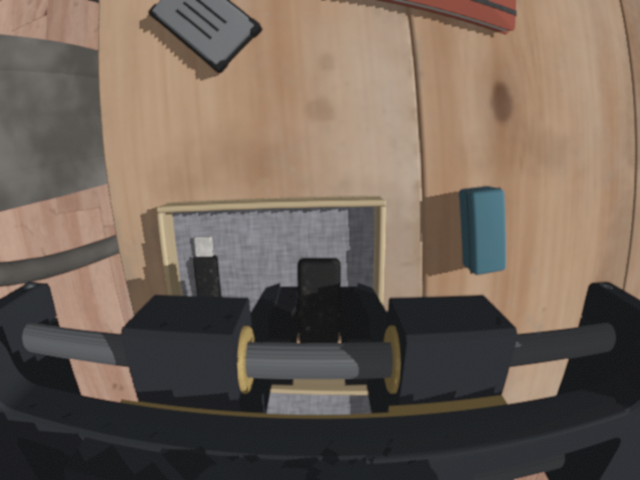

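This is the right tray: the other stick is at (205,265), with the plug at (203,245). I'll refine the tray pose from the rim corners at (159,208) and (385,203).

```bash
python3 - <<'E'
from h import *
st=telemetry.get_state()
P=plane('wrist',[(158,208),(385,202)],22,st)[:,:2]; e=P[1]-P[0]; L=np.linalg.norm(e); u=e/L; n=np.array([u[1],-u[0]]); print(P.round(1),L,np.degrees(np.arctan2(u[1],u[0])),'ctr',P.mean(0)+47*n,'tgt',P.mean(0)+47*n+24*u)
P=plane('wrist',[(461,190),(502,187),(506,270),(470,273)],26,st)[:,:2]; print('case',P.round(1),P.mean(0))
t=P
E
```

```text
[[ 409.3 -465.9]
 [ 418.1 -318.4]] 147.80912552441168 86.5806711139995 ctr [ 460.57638401 -394.96151525] tgt [ 462.00781911 -371.00424091]
case [[ 412.5 -268.6]
 [ 411.6 -238.1]
 [ 470.  -232.2]
 [ 469.3 -260.8]] [ 440.84324396 -249.91857129]
```

Call:
{"name": "move_arm", "arguments": {"series": [{"tx": 4, "ty": -3, "tz": 5, "rx": -0.01, "ry": -0.007, "rz": -0.004}, {"tx": 12, "ty": -3, "tz": 5, "rx": -0.007, "ry": -0.007, "rz": -0.004}, {"tx": 16, "ty": 0, "tz": 2, "rx": 0, "ry": 0, "rz": 0}, {"tx": 14, "ty": 0, "tz": 0, "rx": 0, "ry": 0, "rz": 0}, {"tx": 8, "ty": 0, "tz": 0, "rx": 0, "ry": 0, "rz": 0}, {"tx": 0, "ty": 0, "tz": 0, "rx": 0, "ry": 0, "rz": 0}, {"tx": 0, "ty": 0, "tz": 0, "rx": 0, "ry": 0, "rz": 0}]}}

```text
t: 33.12
ee_pos: [469.8, -361.9, 112.6]
eef_rot: [0.135, 1.561, 0.093]
contact_force: [-1.2, 0.4, 1.2]
opening: 17.5
```

```bash
python3 - <<'E'
from h import *
tgo([458,-371,7],86.5,0)
E
```

```text
t 33.12 q [ 1.11  1.15 -1.04  1.77  1.2   1.    1.1 ] tip [ 470.4 -361.9   48.6] dtool [ 41.4  -9.6 -11.8] rv [ 0.019  0.01  -0.001] F [-1.2  0.4  1.2] open 17.5
```

Call:
{"name": "move_arm", "arguments": {"series": [{"tx": 3, "ty": -5, "tz": -6, "rx": 0.01, "ry": 0.005, "rz": 0}, {"tx": 6, "ty": -4, "tz": -5, "rx": 0.008, "ry": 0.005, "rz": 0}, {"tx": 8, "ty": 0, "tz": -1, "rx": 0, "ry": 0, "rz": 0}, {"tx": 8, "ty": 0, "tz": 0, "rx": 0, "ry": 0, "rz": 0}, {"tx": 4, "ty": 0, "tz": 0, "rx": 0, "ry": 0, "rz": 0}, {"tx": 0, "ty": 0, "tz": 0, "rx": 0, "ry": 0, "rz": 0}, {"tx": 0, "ty": 0, "tz": 0, "rx": 0, "ry": 0, "rz": 0}]}}

```text
t: 33.7
ee_pos: [457.1, -371.5, 82.4]
eef_rot: [-0.141, 1.57, -0.202]
contact_force: [-0.4, -0.3, 0.0]
opening: 17.8
```

```bash
python3 - <<'E'
from h import *
tgo([458,-371,7],86.5,0)
E
```

```text
t 33.7 q [ 1.12  1.18 -1.01  1.78  1.24  0.97  1.07] tip [ 457.2 -371.5   18.4] dtool [11.4  0.5  0.8] rv [-0.001  0.001  0.   ] F [-0.4 -0.3  0. ] open 17.8
```

Call:
{"name": "move_arm", "arguments": {"series": [{"tx": 3, "ty": 0, "tz": 1, "rx": 0, "ry": 0, "rz": 0}, {"tx": 4, "ty": 0, "tz": 0, "rx": 0, "ry": 0, "rz": 0}, {"tx": 3, "ty": 0, "tz": 0, "rx": 0, "ry": 0, "rz": 0}, {"tx": 1, "ty": 0, "tz": 0, "rx": 0, "ry": 0, "rz": 0}, {"tx": 0, "ty": 0, "tz": 0, "rx": 0, "ry": 0, "rz": 0}]}}

```text
t: 34.12
ee_pos: [458.9, -371.5, 71.1]
eef_rot: [-0.195, 1.568, -0.256]
contact_force: [-0.5, -0.1, 3.6]
opening: 17.3
```

```bash
python3 - <<'E'
from h import *
tgo([458,-371,7],86.5,0)
E
```

```text
t 34.12 q [ 1.12  1.2  -1.    1.78  1.26  0.96  1.06] tip [ 459.1 -371.5    7.1] dtool [ 0.1  0.4 -1. ] rv [-0.     0.003  0.001] F [-0.5 -0.1  3.6] open 17.3
```

The stick has touched the floor (3.6 N). I'll open partway to 44 mm and rise.

Call:
{"name": "move_arm", "arguments": {"series": [{"tx": 0, "ty": 0, "tz": 0, "rx": 0, "ry": 0, "rz": 0}, {"tx": 0, "ty": 0, "tz": 0, "rx": 0, "ry": 0, "rz": 0}, {"tx": 0, "ty": 0, "tz": 0, "rx": 0, "ry": 0, "rz": 0}], "hand": 0.42}}

```text
t: 34.37
ee_pos: [459.3, -371.3, 71.3]
eef_rot: [-0.135, 1.567, -0.196]
contact_force: [-0.3, 0.5, 0.1]
opening: 35.4
```

Call:
{"name": "move_arm", "arguments": {"series": [{"tx": -8, "ty": 0, "tz": 0, "rx": 0, "ry": 0, "rz": 0}, {"tx": -20, "ty": 0, "tz": 0, "rx": 0, "ry": 0, "rz": 0}, {"tx": -28, "ty": 0, "tz": 0, "rx": 0, "ry": 0, "rz": 0}, {"tx": -28, "ty": 0, "tz": 0, "rx": 0, "ry": 0, "rz": 0}, {"tx": -20, "ty": 0, "tz": 0, "rx": 0, "ry": 0, "rz": 0}, {"tx": 0, "ty": 0, "tz": 0, "rx": 0, "ry": 0, "rz": 0}, {"tx": 0, "ty": 0, "tz": 0, "rx": 0, "ry": 0, "rz": 0}]}}

```text
t: 34.95
ee_pos: [458.8, -370.1, 181.7]
eef_rot: [0.412, 1.568, 0.353]
contact_force: [-0.4, -0.5, -0.7]
opening: 37.0
```

```bash
python3 - <<'E'
from h import *
goto([440,-246,180],94)
snap('wrist','w23')
E
```

```text
t 34.95 pos [ 458.8 -370.1  181.7] jaw 86.6 q7 1.17 open 37.0 F [-0.4 -0.5 -0.7]
dworld [-18.8 124.1  -1.7] dtool [  1.7 122.8 -26.2] rotvec [-0.129  0.003 -0.001] n 4
[0.4, 31, -7] [-0.032  0.001 -0.   ]
[0.4, 31, -6] [-0.032  0.001 -0.   ]
[0.4, 31, -5] [-0.032  0.001 -0.   ]
[0.4, 31, -4] [-0.032  0.001 -0.   ]
```

View pics/w23.png

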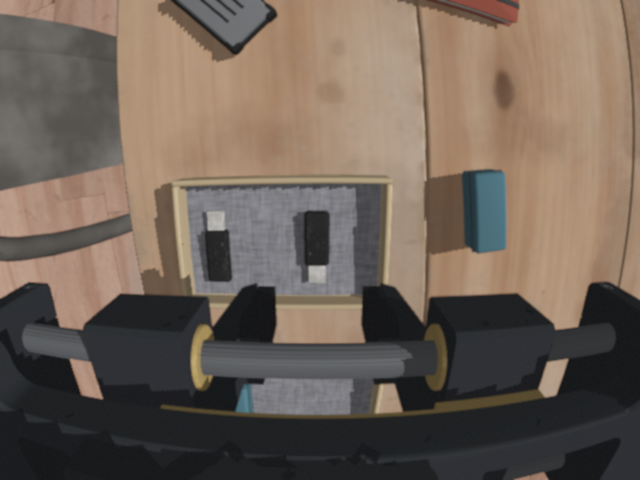

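The stick lies flat in its tray at (317,245). Now the case.

Call:
{"name": "move_arm", "arguments": {"series": [{"tx": 0, "ty": 15, "tz": -5, "rx": -0.026, "ry": 0, "rz": 0}, {"tx": 0, "ty": 24, "tz": -5, "rx": -0.026, "ry": 0, "rz": 0}, {"tx": 0, "ty": 26, "tz": -5, "rx": -0.026, "ry": 0, "rz": 0}, {"tx": 0, "ty": 26, "tz": -4, "rx": -0.026, "ry": 0, "rz": 0}, {"tx": 0, "ty": 20, "tz": -4, "rx": -0.025, "ry": 0, "rz": 0}, {"tx": 0, "ty": 10, "tz": 0, "rx": 0, "ry": 0, "rz": 0}, {"tx": 0, "ty": 0, "tz": 0, "rx": 0, "ry": 0, "rz": 0}, {"tx": 0, "ty": 0, "tz": 0, "rx": 0, "ry": 0, "rz": 0}], "hand": 0.75}}

```text
t: 35.67
ee_pos: [430.5, -245.2, 173.8]
eef_rot: [2.456, 1.561, 2.528]
contact_force: [0.2, -0.8, 0.1]
opening: 65.8
```

```bash
python3 - <<'E'
from h import *
goto([440,-246,180],94)
snap('wrist','w24')
E
```

```text
t 35.67 pos [ 430.5 -245.2  173.8] jaw 94.2 q7 0.92 open 65.8 F [ 0.2 -0.8  0.1]
dworld [ 9.5 -0.8  6.2] dtool [-6.3 -1.5  9.4] rotvec [ 0.003 -0.008 -0.006] n 1
[-6, -1.5, 9] [ 0.003 -0.008 -0.006]
```

View pics/w24.png

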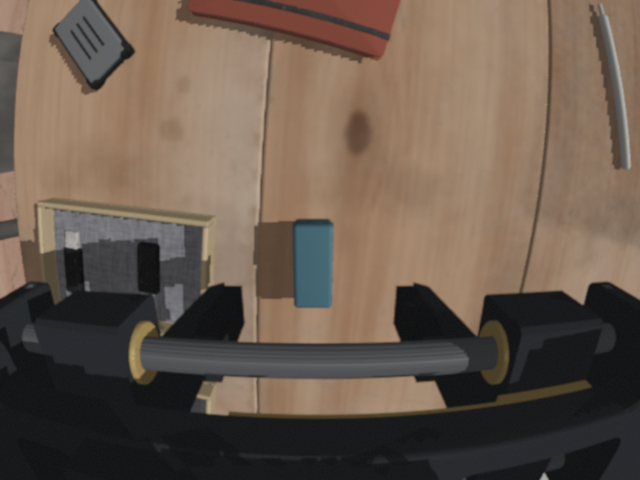

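```bash
python3 - <<'E'
from h import *
st=telemetry.get_state()
P=plane('wrist',[(294,226),(332,226),(331,306),(296,306)],26,st)[:,:2]; print(P.mean(0).round(1),[f"{np.linalg.norm(e):.0f}@{np.degrees(np.arctan2(e[1],e[0])):.1f}" for e in np.roll(P,-1,0)-P])
tgo([*P.mean(0),8],94,0)
E
```

```text
[ 441.5 -246.8] ['24@94.1', '55@4.1', '24@-85.9', '55@-175.5']
t 35.72 q [ 1.04  1.   -1.12  2.03  1.15  0.97  0.92] tip [ 430.1 -244.9  109.8] dtool [101.7  -3.   11.5] rv [ 0.002 -0.007 -0.006] F [ 0.3  0.8 -0.5] open 66.1
```

Call:
{"name": "move_arm", "arguments": {"series": [{"tx": 8, "ty": -2, "tz": 4, "rx": 0, "ry": -0.004, "rz": -0.003}, {"tx": 18, "ty": -1, "tz": 4, "rx": 0, "ry": -0.004, "rz": -0.003}, {"tx": 20, "ty": 0, "tz": 2, "rx": 0, "ry": 0, "rz": 0}, {"tx": 18, "ty": 0, "tz": 0, "rx": 0, "ry": 0, "rz": 0}, {"tx": 10, "ty": 0, "tz": 0, "rx": 0, "ry": 0, "rz": 0}, {"tx": 0, "ty": 0, "tz": 0, "rx": 0, "ry": 0, "rz": 0}, {"tx": 0, "ty": 0, "tz": 0, "rx": 0, "ry": 0, "rz": 0}]}}

```text
t: 36.3
ee_pos: [443.1, -256.1, 91.4]
eef_rot: [-1.252, 1.566, -1.196]
contact_force: [-0.8, -0.3, -0.3]
opening: 66.1
```

```bash
python3 - <<'E'
from h import *
tgo([441.5,-246.8,8],94,0)
E
```

```text
t 36.3 q [ 0.99  1.13 -1.01  2.02  1.35  0.91  0.81] tip [ 443.2 -256.4   27.4] dtool [19.3  9.5 -1.1] rv [-0.013  0.002  0.005] F [-0.8 -0.3 -0.3] open 66.1
```

Call:
{"name": "move_arm", "arguments": {"series": [{"tx": 0, "ty": 5, "tz": -1, "rx": -0.007, "ry": 0, "rz": 0.003}, {"tx": 0, "ty": 4, "tz": 0, "rx": -0.005, "ry": 0, "rz": 0}, {"tx": 4, "ty": 0, "tz": 0, "rx": 0, "ry": 0, "rz": 0}, {"tx": 6, "ty": 0, "tz": 0, "rx": 0, "ry": 0, "rz": 0}, {"tx": 5, "ty": 0, "tz": 0, "rx": 0, "ry": 0, "rz": 0}, {"tx": 2, "ty": 0, "tz": 0, "rx": 0, "ry": 0, "rz": 0}, {"tx": 0, "ty": 0, "tz": 0, "rx": 0, "ry": 0, "rz": 0}]}}

```text
t: 36.88
ee_pos: [442.9, -247.9, 74.6]
eef_rot: [-0.616, 1.564, -0.549]
contact_force: [0.2, 0.7, -0.5]
opening: 66.2
```

```bash
python3 - <<'E'
from h import *
tgo([441.5,-246.8,8],94,0)
E
```

```text
t 36.88 q [ 0.97  1.16 -1.    2.03  1.4   0.9   0.76] tip [ 443.2 -248.1   10.6] dtool [ 2.6  1.2 -1.3] rv [-0.002  0.005  0.004] F [ 0.2  0.7 -0.5] open 66.2
```

Good. Close and lift.

Call:
{"name": "move_arm", "arguments": {"series": [{"tx": 2, "ty": 1, "tz": -1, "rx": 0, "ry": 0.004, "rz": 0.003}, {"tx": 0, "ty": 0, "tz": 0, "rx": 0, "ry": 0, "rz": 0}, {"tx": 0, "ty": 0, "tz": 0, "rx": 0, "ry": 0, "rz": 0}, {"tx": 0, "ty": 0, "tz": 0, "rx": 0, "ry": 0, "rz": 0}, {"tx": 0, "ty": 0, "tz": 0, "rx": 0, "ry": 0, "rz": 0}, {"tx": 0, "ty": 0, "tz": 0, "rx": 0, "ry": 0, "rz": 0}, {"tx": 0, "ty": 0, "tz": 0, "rx": 0, "ry": 0, "rz": 0}, {"tx": 0, "ty": 0, "tz": 0, "rx": 0, "ry": 0, "rz": 0}], "hand": 0}}

```text
t: 37.55
ee_pos: [441.9, -247.0, 72.6]
eef_rot: [-0.518, 1.569, -0.45]
contact_force: [0.0, 0.3, -0.2]
opening: 25.7
```

```bash
python3 - <<'E'
from h import *
tgo([441.5,-246.8,8],94,0)
E
```

```text
t 37.55 q [ 0.97  1.16 -1.    2.03  1.4   0.9   0.76] tip [ 442.  -247.1    8.6] dtool [ 0.6  0.2 -0.4] rv [-0.003  0.001  0.001] F [ 0.   0.3 -0.2] open 25.7
```

Call:
{"name": "move_arm", "arguments": {"series": [{"tx": -10, "ty": 0, "tz": 0, "rx": 0, "ry": 0, "rz": 0}, {"tx": -22, "ty": 0, "tz": 0, "rx": 0, "ry": 0, "rz": 0}, {"tx": -28, "ty": 0, "tz": 0, "rx": 0, "ry": 0, "rz": 0}, {"tx": -28, "ty": 0, "tz": 0, "rx": 0, "ry": 0, "rz": 0}, {"tx": -15, "ty": 0, "tz": 0, "rx": 0, "ry": 0, "rz": 0}, {"tx": 0, "ty": 0, "tz": 0, "rx": 0, "ry": 0, "rz": 0}]}}

```text
t: 38.05
ee_pos: [440.9, -245.6, 181.4]
eef_rot: [2.202, 1.569, 2.271]
contact_force: [-0.6, -0.5, -0.3]
opening: 25.5
```

```bash
python3 - <<'E'
from h import *
goto([600,-376,180],84)
snap('wrist','w25')
E
```

```text
t 38.05 pos [ 440.9 -245.6  181.4] jaw 94.0 q7 0.94 open 25.5 F [-0.6 -0.5 -0.3]
dworld [ 159.1 -130.4   -1.4] dtool [   0.9 -141.1  149.7] rotvec [ 0.174 -0.001 -0.002] n 6
[0.2, -24, 25] [ 0.029 -0.    -0.   ]
[0.2, -23, 26] [ 0.029 -0.    -0.   ]
[0.2, -22, 26] [ 0.029 -0.    -0.   ]
[0.2, -21, 27] [ 0.029 -0.    -0.   ]
[0.2, -20, 27] [ 0.029 -0.    -0.   ]
[0.2, -20, 28] [ 0.029 -0.    -0.   ]
```

View pics/w25.png

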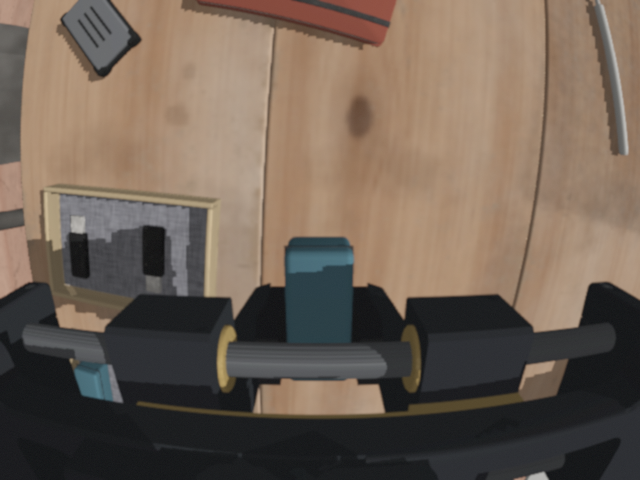

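Call:
{"name": "move_arm", "arguments": {"series": [{"tx": 0, "ty": -14, "tz": 14, "rx": 0.023, "ry": 0, "rz": 0}, {"tx": 0, "ty": -19, "tz": 20, "rx": 0.023, "ry": 0, "rz": 0}, {"tx": 0, "ty": -20, "tz": 22, "rx": 0.023, "ry": 0, "rz": 0}, {"tx": 0, "ty": -20, "tz": 23, "rx": 0.023, "ry": 0, "rz": 0}, {"tx": 0, "ty": -19, "tz": 23, "rx": 0.023, "ry": 0, "rz": 0}, {"tx": 0, "ty": -18, "tz": 22, "rx": 0.023, "ry": 0, "rz": 0}, {"tx": 0, "ty": -14, "tz": 18, "rx": 0.023, "ry": 0, "rz": 0}, {"tx": 0, "ty": -8, "tz": 8, "rx": 0.013, "ry": 0, "rz": 0}, {"tx": 0, "ty": 0, "tz": 0, "rx": 0, "ry": 0, "rz": 0}, {"tx": 0, "ty": 0, "tz": 0, "rx": 0, "ry": 0, "rz": 0}]}}

```text
t: 38.93
ee_pos: [588.1, -383.2, 164.4]
eef_rot: [3.116, 1.547, 3.009]
contact_force: [-0.1, 0.3, -0.2]
opening: 25.5
```

```bash
python3 - <<'E'
from h import *
tgo([601.5,-378,60],84,0)
snap('wrist','w26')
E
```

```text
t 38.93 q [ 0.95  1.16 -1.06  1.36  1.02  1.23  1.27] tip [ 586.6 -383.   100.4] dtool [40.1  6.6 13.7] rv [-0.003 -0.024 -0.001] F [-0.1  0.3 -0.2] open 25.5
```

View pics/w26.png

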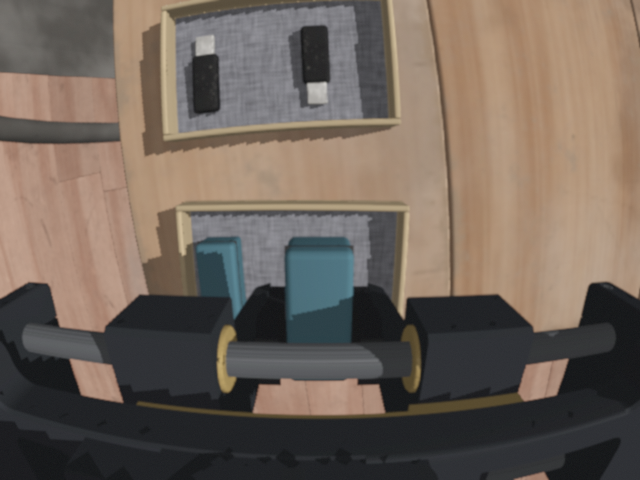

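```bash
python3 - <<'E'
from h import *
st=telemetry.get_state()
P=plane('wrist',[(177,208),(410,206)],22,st)[:,:2]; e=P[1]-P[0]; L=np.linalg.norm(e); u=e/L; n=np.array([u[1],-u[0]]); c=P.mean(0)+47*n; print(P.round(1),L,np.degrees(np.arctan2(u[1],u[0])),'ctr',c,'tgt',c+26*u)
Q=plane('wrist',[(241,238)],30,st)[0,:2]; print('tray_case edge y in tray',(Q-c)@u)
tgo([*(c+26*u),60],84,0)
E
```

```text
[[ 545.4 -469.9]
 [ 560.5 -322.3]] 148.3309125925211 84.16064217931405 ctr [ 599.69596837 -400.88125396] tgt [ 602.34120006 -375.0161665 ]
tray_case edge y in tray -30.417538609463662
t 38.98 q [ 0.95  1.16 -1.06  1.36  1.02  1.23  1.27] tip [ 586.2 -382.9  100.2] dtool [39.9  9.5 14.7] rv [-0.002 -0.025 -0.   ] F [0.3 0.1 0.1] open 25.7
```

Call:
{"name": "move_arm", "arguments": {"series": [{"tx": 4, "ty": 4, "tz": 5, "rx": 0, "ry": -0.012, "rz": 0}, {"tx": 9, "ty": 4, "tz": 5, "rx": 0, "ry": -0.012, "rz": 0}, {"tx": 10, "ty": 1, "tz": 4, "rx": 0, "ry": 0, "rz": 0}, {"tx": 9, "ty": 0, "tz": 0, "rx": 0, "ry": 0, "rz": 0}, {"tx": 5, "ty": 0, "tz": 0, "rx": 0, "ry": 0, "rz": 0}, {"tx": 0, "ty": 0, "tz": 0, "rx": 0, "ry": 0, "rz": 0}, {"tx": 0, "ty": 0, "tz": 0, "rx": 0, "ry": 0, "rz": 0}]}}

```text
t: 39.57
ee_pos: [600.7, -370.6, 120.9]
eef_rot: [2.617, 1.566, 2.519]
contact_force: [-0.7, 0.7, -0.0]
opening: 25.8
```

```bash
python3 - <<'E'
from h import *
tgo([602.3,-375,40],84,0)
E
```

```text
t 39.57 q [ 0.93  1.21 -1.03  1.38  1.07  1.16  1.23] tip [ 600.5 -370.4   56.9] dtool [16.9 -4.3  2.1] rv [ 0.006 -0.004 -0.002] F [-0.7  0.7 -0. ] open 25.8
```

Call:
{"name": "move_arm", "arguments": {"series": [{"tx": 4, "ty": -2.5, "tz": 1, "rx": 0.003, "ry": -0.003, "rz": 0}, {"tx": 8, "ty": -2, "tz": 1, "rx": 0.003, "ry": 0, "rz": 0}, {"tx": 8, "ty": 0, "tz": 0, "rx": 0, "ry": 0, "rz": 0}, {"tx": 8, "ty": 0, "tz": 0, "rx": 0, "ry": 0, "rz": 0}, {"tx": 4, "ty": 0, "tz": 0, "rx": 0, "ry": 0, "rz": 0}, {"tx": 0, "ty": 0, "tz": 0, "rx": 0, "ry": 0, "rz": 0}, {"tx": 0, "ty": 0, "tz": 0, "rx": 0, "ry": 0, "rz": 0}]}}

```text
t: 40.15
ee_pos: [602.1, -376.9, 85.5]
eef_rot: [1.846, 1.569, 1.739]
contact_force: [0.1, 0.1, -0.1]
opening: 25.6
```

```bash
python3 - <<'E'
from h import *
tgo([602.3,-375,12.5],84,0)
E
```

```text
t 40.15 q [ 0.92  1.26 -1.01  1.37  1.11  1.12  1.22] tip [ 602.1 -376.8   21.5] dtool [9.  1.9 0. ] rv [-0.002 -0.    -0.001] F [ 0.1  0.1 -0.1] open 25.6
```

Call:
{"name": "move_arm", "arguments": {"series": [{"tx": 3, "ty": 1, "tz": 0, "rx": 0, "ry": 0, "rz": 0}, {"tx": 3, "ty": 0, "tz": 0, "rx": 0, "ry": 0, "rz": 0}, {"tx": 2, "ty": 0, "tz": 0, "rx": 0, "ry": 0, "rz": 0}, {"tx": 1, "ty": 0, "tz": 0, "rx": 0, "ry": 0, "rz": 0}, {"tx": 0, "ty": 0, "tz": 0, "rx": 0, "ry": 0, "rz": 0}]}}

```text
t: 40.57
ee_pos: [602.8, -375.6, 76.7]
eef_rot: [0.895, 1.569, 0.788]
contact_force: [-0.0, -0.2, -0.5]
opening: 25.8
```

```bash
python3 - <<'E'
from h import *
tgo([602.3,-375,12.5],84,0)
E
```

```text
t 40.57 q [ 0.92  1.27 -1.    1.37  1.12  1.11  1.21] tip [ 602.9 -375.5   12.7] dtool [ 0.2  0.5 -0.6] rv [-0.002  0.001 -0.001] F [-0.  -0.2 -0.5] open 25.8
```

Call:
{"name": "move_arm", "arguments": {"series": [{"tx": 1, "ty": 0, "tz": 0, "rx": 0, "ry": 0, "rz": 0}, {"tx": 0, "ty": 0, "tz": 0, "rx": 0, "ry": 0, "rz": 0}]}}

```text
t: 40.73
ee_pos: [603.0, -375.6, 77.0]
eef_rot: [0.611, 1.569, 0.504]
contact_force: [-0.4, -0.5, -0.9]
opening: 25.4
```

Call:
{"name": "move_arm", "arguments": {"series": [{"tx": 0, "ty": 0, "tz": 0, "rx": 0, "ry": 0, "rz": 0}, {"tx": 0, "ty": 0, "tz": 0, "rx": 0, "ry": 0, "rz": 0}, {"tx": 0, "ty": 0, "tz": 0, "rx": 0, "ry": 0, "rz": 0}], "hand": 0.45}}

```text
t: 40.98
ee_pos: [603.4, -375.7, 77.5]
eef_rot: [0.287, 1.568, 0.18]
contact_force: [0.4, 0.9, 0.5]
opening: 39.4
```

Call:
{"name": "move_arm", "arguments": {"series": [{"tx": -8, "ty": 0, "tz": 0, "rx": 0, "ry": 0, "rz": 0}, {"tx": -20, "ty": 0, "tz": 0, "rx": 0, "ry": 0, "rz": 0}, {"tx": -28, "ty": 0, "tz": 0, "rx": 0, "ry": 0, "rz": 0}, {"tx": -30, "ty": 0, "tz": -15, "rx": 0, "ry": 0, "rz": 0}, {"tx": -30, "ty": 0, "tz": -30, "rx": 0, "ry": 0, "rz": 0}, {"tx": -20, "ty": 0, "tz": -30, "rx": 0, "ry": 0, "rz": 0}, {"tx": -10, "ty": 0, "tz": -20, "rx": 0, "ry": 0, "rz": 0}, {"tx": 0, "ty": 0, "tz": 0, "rx": 0, "ry": 0, "rz": 0}, {"tx": 0, "ty": 0, "tz": 0, "rx": 0, "ry": 0, "rz": 0}]}}

```text
t: 41.73
ee_pos: [508.2, -362.5, 239.6]
eef_rot: [-0.194, 1.561, -0.298]
contact_force: [-0.8, -0.8, 0.3]
opening: 39.7
```

```bash
python3 - <<'E'
from h import *
tip([0,0,0]); print(telemetry.get_state()['ee_pos'])
snap('wrist','w27'); snap('scene','s27',(150,110,410,400),2); snap('side','d27',(150,160,450,380),2.5)
E
```

```text
t 41.73 q [ 1.09  1.   -1.13  1.61  0.97  1.17  1.2 ] tip [ 508.8 -362.6  175.6] togo tool [ 169.6  308.5 -545.2] xaxis [ 0.01  -0.003 -1.   ] jaw 84.1 F [-0.8 -0.8  0.3] open 39.7
[ 508.18524536 -362.45139115  239.56951797]
```

View pics/w27.png

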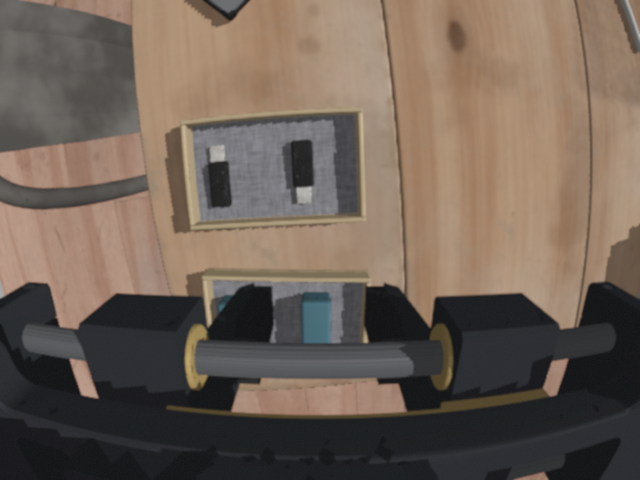

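View pics/s27.png

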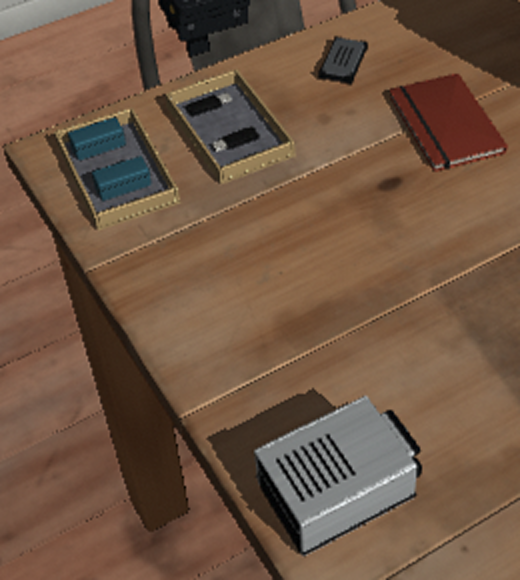

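View pics/d27.png

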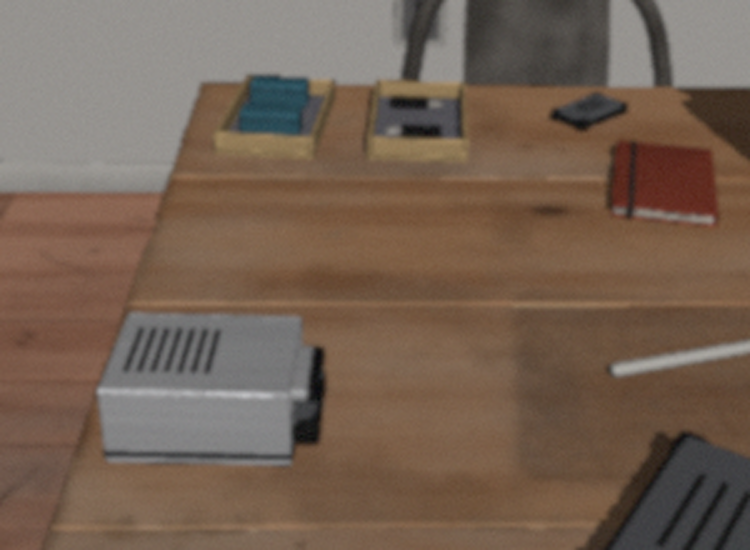

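Both trays hold the right pairs, lying flat. Both drive tails stand flush, about 16 mm out of the rack, and the arm is clear. I'm handing in.

```bash
python3 -c "
from workcell import order; print(order.finish_job())"
```

```text
the job is handed in; nothing more can be done
None
```

The job is handed in at about 42 s of the 138 s allowed, and my last pictures showed all four things put away; the interface gives no verdict.

- **Drives:** I slid the middle-sized thick drive into the lower bay and the slim drive into the upper one, pushing each until the force rose to about 6 N at the expected depth. The thick drive's tail measured about 15 mm out of the rack, against 16 mm expected. I checked the slim drive by its push depth and by seeing the two tails flush.
- **Trays:** The last wrist, scene and side views show two memory sticks flat in one tray and two card cases side by side in the other. Nothing is stacked, and the items already there were not moved.
- **At hand-in:** The arm was clear of everything. Contact forces never read above about 8 N.

**What went wrong along the way:**
- My first wrist measurements were off by about 10 mm because the arm was still settling. I measured again before gripping anything.
- While I was reaching for the slim drive, two wrist joints came close to their limits. I backed out, gripped it with the fingers tilted 10°, and turned the wrist half a turn before the last push.

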